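# Take the valve key off its hook and set the water valve half open

### The arm

A 6-joint arm with a two-finger parallel gripper is mounted at the origin on the work surface. World frame = base frame: x ahead of the robot, y to its left, z up, the work surface at z = 0. Lengths are in mm, angles in rad, forces in N, time in s.
With the tool pointing down it reaches from about 275 to 750 mm from the base axis. Payload 10.2 kg.
Tool frame: the origin (TCP) lies midway between the tips of the shut fingers; the grasp point (between the pads) lies 19 mm behind it; z points along the fingers, y is the line along which they close (so a half turn about z gives the same grasp; the last joint's range is limited). The gripper opens to 85 mm and grips with 20 to 120 N. Pads are 22 mm wide; open, the fingers measure 114 mm over their backs; the gripper's body (76 mm by 85 mm) begins 54 mm behind the grasp point. The pads swing forward as they close: fully open they stand 13 mm farther back than shut.
Start: joints at [-1.509, 0.313, 1.498, -0, 1.331, -0.223], TCP at [147.494, -503.862, 192.694] pointing down, gripper open.
Joint ranges: [-2.94, 2.94], [-0.97, 2.17], [0.19, 2.56], [-1.23, 4.37], [0.02, 3.11], [-2.88, 2.88]. Speed limits (rad/s): [2.39, 2.39, 3.01, 3.14, 3.14, 3.14].

### API

Orientations are given as a unit quaternion [w, x, y, z].
In Python, from rig import ctrl gives the robot as it stands.
- The arm moves only by the tool arm_command, never from a script. Its argument "increments" is a list of rows, each an object with "dr": the turn, a rotation vector about the tool's x, y, z in units of pi/4 rad (1.0 is pi/4 rad), a list of three; "offset": the shift along the tool's x, y, z in units of 120 mm (1.0 is 120 mm), a list of three; "hand": the opening, from -1 (shut) to 1 (fully open). A call has 1 to 8 rows; each row shifts and turns the commanded pose from where the row before left it, along the tool's axes as they then stand; what a row does not reach is not made up. A row lasts 1/10 s, in which the tool goes at most 50 mm and 8.59 degrees, less where a joint would pass 70% of its speed; a pose out of reach is approached as far as the arm can. A call with a number of a shift or a turn outside -1 to 1 is refused whole. A call with a gripper value outside its range is refused whole. The fingers move at their own pace and stop on an object; "grip_force" is the grip in N (left out, the last holds). Time passes only in rows, so rows that do not move let the fingers close. It gives the time, the measured TCP pose, the force, the opening and the grip force at its end, in the units of the state.
- ctrl.sense(): the state, without advancing time (a new reading comes with each control period).
- ctrl.capture(name): name is "scene" or "side" or "wrist"; returns the picture (400x640x3 uint8, red, green, blue); there is no depth.
- ctrl.camera_info(name): a dict with "K" (3x3 intrinsics, pixels), "dist" ([k1, k2, p1, p2, k3] as OpenCV has them; the pictures are not rectified), "R" (3x3) and "t" (3): a world point X has camera coordinates R X + t. Camera axes: x right, y down, z forward; pixel columns grow to the right and rows downward; lengths in mm; the calibration is good to about 2 mm. A picture is of the moment at which its call begins: read the wrist's pose just before it. camera_info takes no time and is no camera call; for the wrist camera it gives the pose at the moment of the call.
- ctrl.finish_job(): hands the job in; it is judged then, once.
The state is a dict: "time_s": time; "joints": joint angles; "dq": joint speeds; "tau": joint torques, N m; "eef_pos": TCP position; "ee_rot": TCP orientation; "force": force on the tool from outside, world axes, zero at the start; "wrist_torque": the same for the moment, N m; "grip_width": opening from 0.0 (shut) to 1.0 (fully open); "grip_force": force on a finger pad.
Only numpy, scipy, OpenCV 4.12 (cv2) and the standard library are available. Lean on these libraries where they do the work, as an engineer would, in place of code of your own. Each camera call takes 0.05 s, during which the arm holds its last target. There are 200 camera calls.

### The job

Lift the valve key (the flat steel bar with a square hole in its middle) off the hook stand, leaving the bottle opener hanging on the other peg, lay it down flat on the counter without dropping it and let go. Then take it again so that it stays flat, seat its square hole fully down on the square stem of the brass valve, and with it turn the valve from nearly shut to half open, the pointer on the middle of the three dial marks (45 degrees). Leave the key lying level on the stem and the other things on the counter where they are.

Things in the scene. Friction and masses are not known exactly. Their poses are not given: they have to be found in the camera images.
- key: valve key: plain steel flat bar 160 x 32 x 10 mm, 0.34 kg, alike on both faces. Origin at its very centre, in the middle of a 16 x 16 mm square through hole whose sides run along the bar. x along the bar to the end with the hang slot, y across the 32 mm, z through the 10 mm. It hangs upright on either peg: x up, z out along the peg, upper edge of the slot on the peg.
- key_slot (a point): centre of the key's hang slot, a through slot 20 mm (along x) by 16 mm wide, 62 mm along the key's x from its centre; 8 mm of bar remains beyond the slot, so the bar's upper edge is 80 mm from its centre
- opener: bottle opener hanging on the other peg: flat steel plate 160 x 40 x 6 mm with the same hang slot and a 26 x 24 mm opening near its lower end; origin at the plate's centre, same axes as the key. Leave it hanging.
- stand: hook stand, fixed, origin under its base (100 x 180 x 12 mm). A 16 mm square crossbar, centre 215 mm up, carries two 8 mm pegs at y = -60 and +60 mm that stick out along -x to 57 mm from its centre line; things hang about 36 mm out. A ball at each tip rises 4 mm above the peg: lift 5 to 10 mm, then draw off along -x.
- valve: water valve, fixed: base plate 90 x 130 mm, brass body, white dial 92 mm across (top 66 mm up) with three dark marks 45 degrees apart: shut, half open, fully open. Origin under the centre of the base plate, on the stem's axis; z up. At joint value 0 the stem's square sides are parallel to this x and y.
- seat (a point): point on the stem's axis at the shoulder (42 mm across), 75 mm above the counter, where the underside of the seated key rests (key centre 5 mm above it). Above it the square stem, 14 x 14 mm, rises 18 mm, then a 10 x 10 mm lead-in of 4 mm. Same axes as the valve.
- stem (a joint): valve angle in rad: 0 shut, 0.785 half open, 1.571 fully open; grows anticlockwise seen from above; stiff (about 0.25 N m), stays where left. The collar's dark pointer lies along a corner of the square; at 0 it points 225 degrees anticlockwise from the valve's x axis, half open along the valve's -y.
- jar: bystander: jar with red cap, 72 mm in diameter, 120 mm high, origin under its centre
- can: bystander: can, 66 mm in diameter, 115 mm high, origin under its centre
- rolls: bystander: stack of three paper tape rolls, 90 mm in diameter, 48 mm high, origin under its centre
- remote: bystander: black remote control 160 x 45 x 20 mm, origin under its centre

How it is judged (in metres and radians):
On the way, in this order (a step that is already met when the one before it is completed fails the run):
1. the key is in the gripper, off its peg (more than 100 mm from where it hung) (distance of key from where it was at the start of the episode above 0.1 m and contact force between the fingers and key above 0.5 N), for 0.1 s.
2. the key lies flat on the counter (within 7 degrees), let go (height (world z) of key below 0.012 m and angle between the z axis of key and the z axis of valve, either way round below 0.12 rad and contact force between the fingers and key below 0.2 N and linear speed of key below 0.02 m/s), for 0.2 s.
3. the key is fully down on the stem, with the valve still short of half open (under 34 degrees) (horizontal distance between key and seat below 0.005 m and z of key in the frame of seat between 0.001 and 0.009 m and angle between the z axis of key and the z axis of valve, either way round below 0.12 rad and value of joint stem below 0.6 rad), for 0.1 s.
At the end, for the whole second after the job is handed in: Valve at 0.785 rad within 0.1; key still, let go, level within 7 degrees, its centre within 5 mm of the stem axis and 1 to 9 mm above the shoulder; opener hanging within 40 mm, and jar, can, rolls and remote within 30 mm, of where they were (horizontal distance between key and seat below 0.005 m and z of key in the frame of seat between 0.001 and 0.009 m and angle between the z axis of key and the z axis of valve, either way round below 0.12 rad and value of joint stem between 0.685 and 0.885 rad and linear speed of key below 0.02 m/s and distance of opener from where it was at the start of the episode below 0.04 m and distance of each of jar, can, rolls, remote from where it was at the start of the episode below 0.03 m); the robot touches nothing.
It fails at once if the key is dropped or thrown (faster than 1.3 m/s) (linear speed of key above 1.3 m/s).
It fails at once if the bottle opener is knocked off its peg (moved more than 80 mm) (distance of opener from where it was at the start of the episode above 0.08 m).
It fails at once if the jar, can, rolls or remote is pushed more than 40 mm (distance of any of jar, can, rolls, remote from where it was at the start of the episode above 0.04 m).
It also fails if it takes over 72 s, if anything falls off the work surface, if the arm or the gripper's body presses on something with over 40 N, if the wrist force passes 120 N, or if a joint passes its speed limit or range.

## Working session

There is one attempt and no reset: what is moved stays moved. The work goes in short steps, Python scripts to look and compute and a tool call to move; the robot and the scene stay as the last step left them, time stands still between calls to the robot, and variables do not carry over. Pictures are saved under pics/ and viewed, at most 10 in all, crops included, and the job is handed in when it is done.

Besides the shell and the picture viewer there is one more tool, called after "Emit:" in YAML: its name, and indented under it one key for each argument. arm_command: Moves the arm, as the interface text tells. Shifts and turns lie within -1 to 1; 1 stands for 120 mm of shift or pi/4 rad of turn. Its arguments: {"type":"object","properties":{"increments":{"type":"array"},"grip_force":{"type":"number"}},"required":["increments"]}

```bash
ls; mkdir -p pics
python3 - <<'E'
from rig import ctrl
import cv2,numpy as np
for n in ["scene","side"]:
    im=ctrl.capture(n); cv2.imwrite(f"pics/{n}0.png",im[:,:,::-1]); c=ctrl.camera_info(n); print(n,{k:np.round(v,4).tolist() for k,v in c.items()})
print(ctrl.sense())
E
```

```text
pics
scene {'K': [[473.8765, 0.0, 322.716], [0.0, 473.8765, 203.4814], [0.0, 0.0, 1.0]], 'dist': [0.0414, 0.0, 0.0, 0.0, 0.0], 'R': [[0.662, 0.7495, -0.0085], [0.3904, -0.3545, -0.8497], [-0.6398, 0.5591, -0.5273]], 't': [-386.3982, -102.1061, 1734.9853]}
side {'K': [[423.0475, 0.0, 313.1017], [0.0, 423.0475, 199.0723], [0.0, 0.0, 1.0]], 'dist': [-0.0611, 0.0, 0.0, 0.0, 0.0], 'R': [[-0.9195, -0.3926, -0.0172], [-0.1756, 0.4495, -0.8759], [0.3516, -0.8024, -0.4822]], 't': [513.2039, 235.0661, 1015.7157]}
{'time_s': 0.1, 'joints': array([-1.50939996e+00,  3.13415824e-01,  1.49834817e+00, -1.64798561e-05,
        1.33103591e+00, -2.23424177e-01]), 'dq': array([ 3.94707010e-04,  7.32877303e-05, -4.79498450e-04,  4.31982726e-04,
        7.28847774e-04,  7.90131571e-04]), 'tau': array([ 3.39839593e-03, -4.12890458e+01, -2.60145539e+01, -1.89213661e-04,
        2.94560225e-03,  2.77411971e-05]), 'eef_pos': array([ 147.47115817, -503.57086631,  192.18606993]), 'ee_rot': array([-6.02291489e-04,  9.89876324e-01,  1.41931314e-01,  4.08716381e-05]), 'force': array([ 0.05232199,  0.38555292, -0.15040299]), 'wrist_torque': array([-0.00864587,  0.01264828,  0.05519406]), 'grip_force': 0.0, 'grip_width': 1.0035324694337442}
```

View pics/scene0.png

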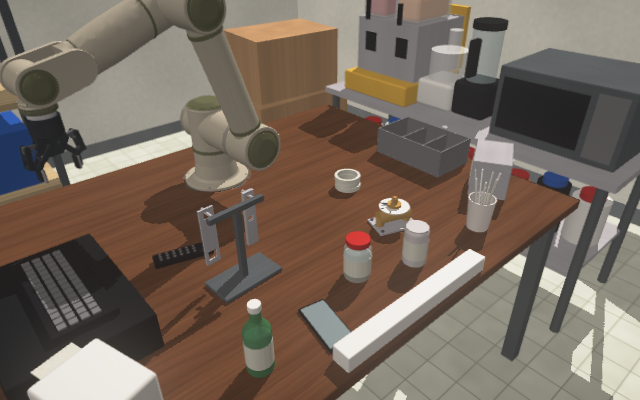

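View pics/side0.png

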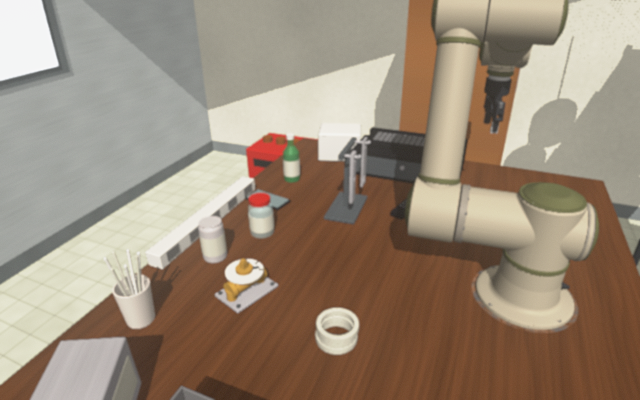

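Scene: the stand is at about (243,280) with hangers at (209,236) and (250,216), the valve at (393,212), jar (357,255), can (415,243) and remote (180,253). Enlarging the crops next.

Run:
```python
import cv2,numpy as np
s=cv2.imread("pics/scene0.png"); d=cv2.imread("pics/side0.png")
f=lambda im,x,y,w,h,k:cv2.resize(im[y:y+h,x:x+w],None,fx=k,fy=k,interpolation=cv2.INTER_CUBIC)
a=f(s,195,180,100,120,5); 
b=f(s,360,190,60,50,5); c=f(d,210,250,75,60,4)
o=np.zeros((600,800,3),np.uint8); o[:600,:500]=a; o[:250,500:800]=b; o[260:500,500:800]=c
cv2.imwrite("pics/c1.png",o)
cv2.imwrite("pics/c2.png",f(d,315,130,80,100,6))
```

```text
(no output)
```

View pics/c1.png

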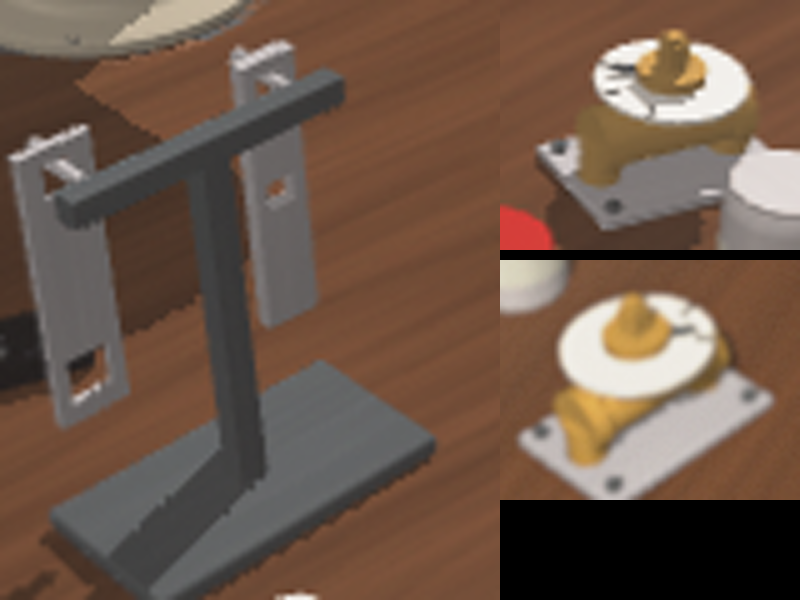

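View pics/c2.png

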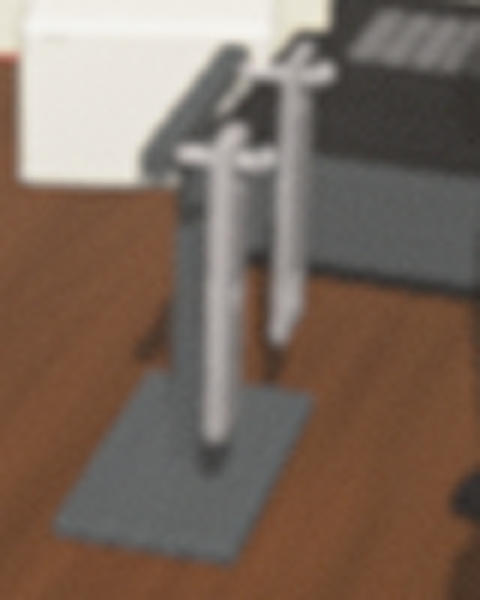

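c1: the right-hand plate, with the square hole at (250,218) in the scene image, is the key. The left one is the opener, with its opening at the lower end. The valve pointer points left, and two of the dial marks show anticlockwise from it. c2: seen edge-on from the side, the nearer bar is the key (about (351,203) at the bottom and (354,151) at the top). Next I fit the stand and valve poses.

```bash
cat > h.py <<'E'
from rig import ctrl
import cv2,numpy as np
from scipy.optimize import least_squares
from scipy.spatial.transform import Rotation as Ro
def proj(P,c):
    P=np.atleast_2d(np.array(P,float)); return cv2.projectPoints(P,cv2.Rodrigues(np.array(c["R"]))[0],np.array(c["t"],float),np.array(c["K"]),np.array(c["dist"]))[0][:,0]
def ray(px,c,z):
    u=cv2.undistortPoints(np.array([[px]],float),np.array(c["K"]),np.array(c["dist"]))[0,0]
    R=np.array(c["R"]);C=-R.T@np.array(c["t"]); d=R.T@np.array([u[0],u[1],1]); return C+d*(z-C[2])/d[2]
def place(L,p):
    L=np.atleast_2d(np.array(L,float)); c,s=np.cos(p[2]),np.sin(p[2])
    return np.c_[p[0]+c*L[:,0]-s*L[:,1],p[1]+s*L[:,0]+c*L[:,1],L[:,2]]
def fit(obs,p0,loss="soft_l1"):  # obs: list of (cam dict, local, px)
    f=lambda p:np.concatenate([proj(place(l,p),c)[0]-px for c,l,px in obs])
    r=least_squares(f,p0,loss=loss,x_scale=[100,100,1]); return r.x,f(r.x).reshape(-1,2)
def tcp(s=None):
    s=s or ctrl.sense(); q=s["ee_rot"]; return np.array(s["eef_pos"]),Ro.from_quat([q[1],q[2],q[3],q[0]])
E
python3 - <<'E'
from h import *
S=ctrl.camera_info("scene");D=ctrl.camera_info("side")
st=[(S,(50,-90,12),(227,300)),(S,(-50,-90,12),(205,283)),(S,(50,90,12),(282,267.4)),(S,(-50,90,12),(259.4,252.4)),(S,(-36,60,147),(250.4,217.9)),(S,(8,90,223),(263,194.2)),(S,(8,-90,223),(208.5,218.5)),
(D,(-36,60,67),(350.8,203.3)),(D,(-36,60,227),(353.8,150.8)),(D,(-50,90,12),(354.2,223.7)),(D,(50,90,12),(324.2,218.3)),(D,(-50,-90,12),(367.2,196.3))]
print("base",ray((243,280),S,12))
for a in (-.7,):
  p,r=fit(st,[ray((243,276),S,12)[0],ray((243,276),S,12)[1],a]);print("stand",p,np.degrees(p[2]));print(r.round(1).tolist())
  print("key/opener",place([(-36,60,147),(-36,-60,147)],p).round(1).tolist())
c=ray((394.4,206.2),S,66);print("dial",c,ray((244.5,271.2),D,66))
for px in [(382.4,203.6),(382,208.4),(390,212)]:
  d=ray(px,S,66)-c;print(np.hypot(*d[:2]),np.degrees(np.arctan2(d[1],d[0])))
va=[(S,(0,0,97),(394.8,196.4)),(D,(0,0,97),(243.7,258.8)),(S,(0,0,66),(394.4,206.2)),(D,(0,0,66),(244.5,271.2)),
(S,(45,-65,6),(381,235.6)),(S,(-45,-65,6),(367.4,220.4))]
for k in range(4):
  p,r=fit(va,[c[0],c[1],-.8+k*np.pi/2]);print("valve",p,np.degrees(p[2]),r.round(1).tolist())
for k in ((215,294.2),(278.2,285),(238,310)): print(ray(k,D,6).round())
for n,k,z in (("rolls",(348,172),48),("jarS",(358,239),120),("canS",(416,228),115),("rem",(180,253),20)): print(n,ray(k,S,z).round())
for n,k,z in (("rolls",(337,318),48),("jar",(259,199),120),("can",(210,222),115)): print(n,ray(k,D,z).round())
E
```

```text
base [ 561.93339308 -255.30292876   12.        ]
stand [ 5.43176091e+02 -2.38602384e+02  6.83800941e-02] 3.9178907922694846
[[0.3, 0.3], [-0.7, -1.7], [0.8, -1.1], [-0.1, -2.0], [-0.8, -1.5], [4.3, -1.2], [-2.7, 3.6], [1.3, -2.1], [-0.2, 2.3], [-0.6, -1.7], [-1.5, -1.4], [-0.5, -0.8]]
key/opener [[503.2, -181.2, 147.0], [511.4, -300.9, 147.0]]
dial [641.13261541 236.83847789  66.        ] [634.1514093  239.53060411  66.        ]
37.52369241650872 -155.4363378401807
40.13912731377335 -114.35995162967305
36.09304828565691 -69.5573460320052
valve [637.7724864  236.69135854   5.98655104] 343.0041084421856 [[-0.5, 0.5], [-1.2, 1.0], [-0.9, -0.4], [-0.7, -1.0], [0.2, -0.3], [-1.0, -0.4]]
valve [ 6.37772489e+02  2.36691358e+02 -2.96634366e-01] -16.995897240381723 [[-0.5, 0.5], [-1.2, 1.0], [-0.9, -0.4], [-0.7, -1.0], [0.2, -0.3], [-1.0, -0.4]]
valve [637.77249209 236.69135742  12.26973615] 703.0040972051295 [[-0.5, 0.5], [-1.2, 1.0], [-0.9, -0.4], [-0.7, -1.0], [0.2, -0.3], [-1.0, -0.4]]
valve [637.77248224 236.6913599   12.2697365 ] 703.0041169345499 [[-0.5, 0.5], [-1.2, 1.0], [-0.9, -0.4], [-0.7, -1.0], [0.2, -0.3], [-1.0, -0.4]]
[700. 282.   6.]
[571. 192.   6.]
[618. 307.   6.]
rolls [367. 310.  48.]
jarS [737. -16. 120.]
canS [799. 136. 115.]
rem [ 359. -326.   20.]
rolls [380. 284.  48.]
jar [728.  -5. 120.]
can [792. 146. 115.]
```

The stand is at (543,-239) with yaw about 4°, the key at (503,-181,147), and the valve at (638,237) with yaw about -17 to -24°. First I move towards a standoff in front of the key.

Emit:
arm_command:
  increments:
    - {"dr":[0,0,0],"offset":[0.3,-0.25,-0.06],"hand":1}
    - {"dr":[0,0,0],"offset":[0.3,-0.25,-0.06],"hand":1}
    - {"dr":[0,0,0],"offset":[0.3,-0.25,-0.06],"hand":1}
    - {"dr":[0,0,0],"offset":[0.3,-0.25,-0.06],"hand":1}
    - {"dr":[0,0,0],"offset":[0.3,-0.25,-0.06],"hand":1}
    - {"dr":[0,0,0],"offset":[0.3,-0.25,-0.06],"hand":1}
    - {"dr":[0,0,0.14],"offset":[0.3,-0.25,-0.06],"hand":1}
    - {"dr":[0,0,0.135],"offset":[0.2,-0.15,-0.06],"hand":1}

```text
time_s: 0.9
eef_pos: [351.3, -207.5, 250.6]
ee_rot: [-0.0, 0.999, 0.034, 0.0]
force: [-0.1, -1.4, -0.8]
grip_width: 1.003
grip_force: 0.0
```

Emit:
arm_command:
  increments:
    - {"dr":[0,0.18,0],"offset":[0,0,0],"hand":1}
    - {"dr":[0,0.18,0],"offset":[0,0,0],"hand":1}
    - {"dr":[0,0.18,0],"offset":[0,0,0],"hand":1}
    - {"dr":[0,0.18,0],"offset":[0,0,0],"hand":1}
    - {"dr":[0,0.18,0],"offset":[0,0,0],"hand":1}
    - {"dr":[0,0.18,0],"offset":[0,0,0],"hand":1}
    - {"dr":[0,0.18,0],"offset":[0,0,0],"hand":1}
    - {"dr":[0,0.18,0],"offset":[0,0,0],"hand":1}

```text
time_s: 1.7
eef_pos: [350.3, -210.6, 250.9]
ee_rot: [-0.017, 0.842, 0.029, 0.538]
force: [0.3, -0.7, 0.3]
grip_width: 1.002
grip_force: 0.0
```

Emit:
arm_command:
  increments:
    - {"dr":[0,0.18,0],"offset":[0,0,0],"hand":1}
    - {"dr":[0,0.18,0],"offset":[0,0,0],"hand":1}
    - {"dr":[0,0.18,0],"offset":[0,0,0],"hand":1}
    - {"dr":[0,0.02,0],"offset":[0,0,0],"hand":1}
    - {"dr":[0,0,0],"offset":[0,0,0],"hand":1}

```text
time_s: 2.2
eef_pos: [350.5, -210.2, 249.8]
ee_rot: [-0.026, 0.708, 0.024, 0.705]
force: [-0.8, -0.1, 0.2]
grip_width: 0.998
grip_force: 0.0
```

Emit:
arm_command:
  increments:
    - {"dr":[0,0,0],"offset":[-0.3,-0.05,0],"hand":1}
    - {"dr":[0,0,0],"offset":[-0.3,-0.05,0],"hand":1}
    - {"dr":[0,0,0],"offset":[-0.26,-0.05,0],"hand":1}
    - {"dr":[0,0,0],"offset":[0,0,0],"hand":1}

```text
time_s: 2.6
eef_pos: [350.6, -198.8, 147.4]
ee_rot: [-0.029, 0.707, 0.025, 0.706]
force: [0.1, -0.0, 1.1]
grip_width: 1.002
grip_force: 0.0
```

Run:
```python
from h import *
p,R=tcp(); c=ctrl.camera_info("wrist"); im=ctrl.capture("wrist"); cv2.imwrite("pics/w1.png",im[:,:,::-1])
print(p,R.as_matrix().round(3).tolist()); print(c)
print(proj(place([(-36,60,147),(-36,76,67),(-36,44,67),(-36,76,227)],[543.2,-238.6,.0684]),c))
```

```text
[ 350.64775626 -198.84013682  147.35930466] [[0.003, 0.076, 0.997], [-0.006, -0.997, 0.076], [1.0, -0.007, -0.002]]
{'K': array([[313.69325859,   0.        , 322.37842063],
       [  0.        , 313.69325859, 202.96308974],
       [  0.        ,   0.        ,   1.        ]]), 'dist': array([-0.04948996,  0.        ,  0.        ,  0.        ,  0.        ]), 'R': array([[ 0.0749974 , -0.9971587 , -0.00706548],
       [-0.28198524, -0.01441112, -0.9593105 ],
       [ 0.95648299,  0.07393815, -0.28226483]]), 't': array([-223.09484947,  255.35763195,  -84.41309949])}
[[317.14212689 180.09251477]
 [304.21267165 247.5380162 ]
 [331.71192339 247.44183767]
 [300.62580419 103.73752767]]
```

View pics/w1.png

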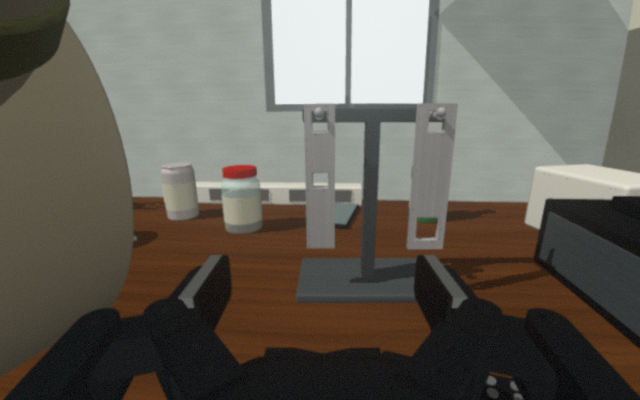

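The wrist view shows the key centred at (320,180), with its bottom edge at row 249. That is about 3 px right of the prediction, so the key's y is about -184.5. Approaching now, then gripping.

Emit:
arm_command:
  increments:
    - {"dr":[0,0,0],"offset":[0,-0.02,0.35],"hand":1}
    - {"dr":[0,0,0],"offset":[0,0,0.35],"hand":1}
    - {"dr":[0,0,0],"offset":[0,0,0.35],"hand":1}
    - {"dr":[0,0,0],"offset":[0,0,0.31],"hand":1}
    - {"dr":[0,0,0],"offset":[0,0,0],"hand":0.2}
    - {"dr":[0,0,0],"offset":[0,0,0],"hand":-0.1}
  grip_force: 60

```text
time_s: 3.25
eef_pos: [498.0, -186.1, 152.2]
ee_rot: [-0.025, 0.706, 0.03, 0.707]
force: [-1.0, 0.9, -0.6]
grip_width: 0.691
grip_force: 0.0
```

Run:
```python
from h import *
p,R=tcp(); print(p,ctrl.sense()["grip_width"],ctrl.sense()["force"])
a=ctrl.capture("wrist"); b=ctrl.capture("side")[130:230,315:395]
b=cv2.resize(b,(320,400),interpolation=cv2.INTER_CUBIC)
cv2.imwrite("pics/w2.png",np.hstack([a[:,120:520],b])[:,:,::-1])
```

```text
[ 497.96705348 -186.10799337  152.17450291] 0.6906682458358945 [-1.03935223  0.91578219 -0.62308575]
```

View pics/w2.png

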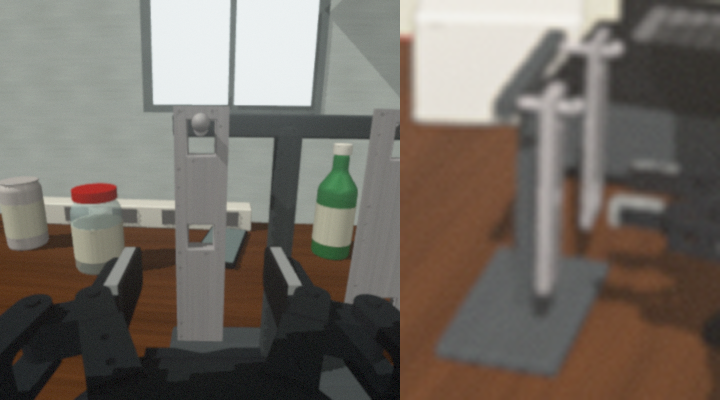

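The wrist view has the key between the fingers, with its hole at (202,236) in the crop. The fingertips look farther back than I expected, so I check that against the side view.

Run:
```python
from h import *
p,R=tcp(); D=ctrl.camera_info("side");W=ctrl.camera_info("wrist"); print(p,ctrl.sense()["grip_width"])
for z in (0,-10,-20,-30,-40,-50,-60):
  P=p+R.apply([[0,-30,z],[11,-30,z],[11,30,z]]); d=proj(P,D); w=proj(P,W)
  print(z,"side crop",((d-[315,130])*4+[400,0]).round()[:2].tolist(),"wrist crop",(w-[120,0]).round().tolist())
```

```text
[ 496.81227295 -188.09814304  150.371303  ] 0.5124953396920143
0 side crop [[553.0, 202.0], [553.0, 189.0]] wrist crop [[155.0, 232.0], [154.0, 215.0], [252.0, 215.0]]
-10 side crop [[566.0, 204.0], [566.0, 191.0]] wrist crop [[152.0, 238.0], [152.0, 221.0], [255.0, 221.0]]
-20 side crop [[579.0, 206.0], [580.0, 192.0]] wrist crop [[150.0, 245.0], [149.0, 227.0], [258.0, 227.0]]
-30 side crop [[593.0, 208.0], [593.0, 194.0]] wrist crop [[147.0, 253.0], [146.0, 233.0], [261.0, 233.0]]
-40 side crop [[606.0, 209.0], [607.0, 196.0]] wrist crop [[143.0, 261.0], [142.0, 241.0], [265.0, 241.0]]
-50 side crop [[620.0, 211.0], [620.0, 198.0]] wrist crop [[140.0, 271.0], [138.0, 250.0], [269.0, 250.0]]
-60 side crop [[633.0, 213.0], [634.0, 199.0]] wrist crop [[135.0, 282.0], [134.0, 260.0], [273.0, 259.0]]
```

Both cameras put the fingertips about 45 mm behind the reported TCP. So I advance by 50 mm with the fingers half open, then look.

Emit:
arm_command:
  increments:
    - {"dr":[0,0,0],"offset":[0,0,0],"hand":0.4}
    - {"dr":[0,0,0],"offset":[0,0,0.1],"hand":0.4}
    - {"dr":[0,0,0],"offset":[0,0,0.15],"hand":0.4}
    - {"dr":[0,0,0],"offset":[0,0,0.1],"hand":0.4}
    - {"dr":[0,0,0],"offset":[0,0,0],"hand":0.4}

```text
time_s: 3.85
eef_pos: [539.1, -184.9, 147.9]
ee_rot: [-0.026, 0.708, 0.026, 0.705]
force: [0.0, 0.6, -0.2]
grip_width: 0.696
grip_force: 0.0
```

Run:
```python
from h import *
p,R=tcp(); s=ctrl.sense();print(p,R.as_matrix().round(3).tolist(),s["grip_width"],s["force"])
a=ctrl.capture("wrist"); b=ctrl.capture("side")[130:230,315:395]
b=cv2.resize(b,(320,400),interpolation=cv2.INTER_CUBIC)
cv2.imwrite("pics/w3.png",np.hstack([a[:,120:520],b])[:,:,::-1])
```

```text
[ 539.09074037 -184.85018217  147.87981864] [[0.004, 0.073, 0.997], [0.0, -0.997, 0.073], [1.0, -0.0, -0.004]] 0.6957760081527359 [ 0.04904284  0.57804217 -0.20140484]
```

View pics/w3.png

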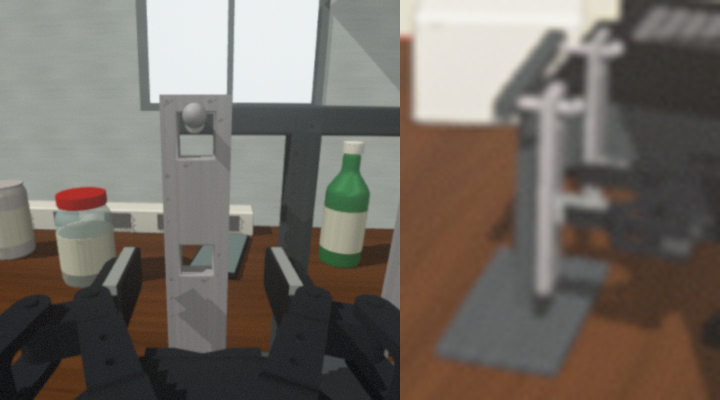

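The fingertips are now just short of the key's near face in the side view (560,200), and the key is about 2.5 mm left of centre. I advance another 15 mm and grip.

Emit:
arm_command:
  increments:
    - {"dr":[0,0,0],"offset":[0,-0.02,0.06],"hand":0.4}
    - {"dr":[0,0,0],"offset":[0,0,0.065],"hand":0.4}
    - {"dr":[0,0,0],"offset":[0,0,0],"hand":-0.1}
    - {"dr":[0,0,0],"offset":[0,0,0],"hand":-0.4}
    - {"dr":[0,0,0],"offset":[0,0,0],"hand":-0.6}
    - {"dr":[0,0,0],"offset":[0,0,0],"hand":-0.6}
    - {"dr":[0,0,0],"offset":[0,0,0],"hand":-0.6}
  grip_force: 60

```text
time_s: 4.65
eef_pos: [553.8, -180.5, 147.3]
ee_rot: [-0.027, 0.708, 0.026, 0.705]
force: [0.0, 1.6, -0.9]
grip_width: 0.356
grip_force: 62.7
```

Gripped at the key's width. Lifting 6.5 mm, then drawing off.

Emit:
arm_command:
  increments:
    - {"dr":[0,0,0],"offset":[0.03,0,0],"hand":-0.6}
    - {"dr":[0,0,0],"offset":[0.025,0,0],"hand":-0.6}
    - {"dr":[0,0,0],"offset":[0,0,0],"hand":-0.6}
    - {"dr":[0,0,0],"offset":[0,0,-0.05],"hand":-0.6}
    - {"dr":[0,0,0],"offset":[0,0,-0.1],"hand":-0.6}

```text
time_s: 5.15
eef_pos: [535.7, -181.6, 153.9]
ee_rot: [-0.027, 0.708, 0.027, 0.705]
force: [-0.1, 0.4, -4.3]
grip_width: 0.355
grip_force: 62.7
```

Emit:
arm_command:
  increments:
    - {"dr":[0,0,0],"offset":[0,0,-0.1],"hand":-0.6}
    - {"dr":[0,0,0],"offset":[0,0,-0.2],"hand":-0.6}
    - {"dr":[0,0,0],"offset":[0,0,-0.25],"hand":-0.6}
    - {"dr":[0,0,0],"offset":[0,0,-0.25],"hand":-0.6}
    - {"dr":[0,0,0],"offset":[0,0,-0.25],"hand":-0.6}

```text
time_s: 5.65
eef_pos: [409.2, -191.2, 154.8]
ee_rot: [-0.026, 0.708, 0.026, 0.705]
force: [-1.0, -1.7, -4.0]
grip_width: 0.355
grip_force: 62.7
```

The key is off the peg. Raising, then turning the tool down so the key comes level.

Emit:
arm_command:
  increments:
    - {"dr":[0,0,0],"offset":[0.3,0,0],"hand":-0.6}
    - {"dr":[0,0,0],"offset":[0.3,0,0],"hand":-0.6}
    - {"dr":[0,-0.1,0],"offset":[0,0,0],"hand":-0.6}
    - {"dr":[0,-0.18,0],"offset":[0,0,0],"hand":-0.6}
    - {"dr":[0,-0.18,0],"offset":[0,0,0],"hand":-0.6}
    - {"dr":[0,-0.18,0],"offset":[0,0,0],"hand":-0.6}
    - {"dr":[0,-0.18,0],"offset":[0,0,0],"hand":-0.6}
    - {"dr":[0,-0.18,0],"offset":[0,0,0],"hand":-0.6}

```text
time_s: 6.45
eef_pos: [409.7, -191.3, 226.9]
ee_rot: [-0.013, 0.925, 0.034, 0.378]
force: [-0.1, 0.3, -5.3]
grip_width: 0.356
grip_force: 62.4
```

Emit:
arm_command:
  increments:
    - {"dr":[0,-0.18,0],"offset":[0,0,0],"hand":-0.6}
    - {"dr":[0,-0.18,0],"offset":[0,0,0],"hand":-0.6}
    - {"dr":[0,-0.18,0],"offset":[0,0,0],"hand":-0.6}
    - {"dr":[0,-0.18,0],"offset":[0,0,0],"hand":-0.6}
    - {"dr":[0,-0.18,0],"offset":[0,0,0],"hand":-0.6}
    - {"dr":[0,-0.1,0],"offset":[0,0,0],"hand":-0.6}
    - {"dr":[0,0,0],"offset":[0,0,0],"hand":-0.6}

```text
time_s: 7.15
eef_pos: [410.7, -190.7, 225.4]
ee_rot: [-0.001, 0.999, 0.038, -0.004]
force: [-0.3, 0.1, -4.3]
grip_width: 0.353
grip_force: 62.3
```

Run:
```python
from h import *
p,R=tcp(); s=ctrl.sense();print(p,R.as_matrix().round(3).tolist(),s["grip_width"],s["force"],s["joints"])
```

```text
[ 410.73188584 -190.67722295  225.36415605] [[0.997, 0.076, -0.009], [0.076, -0.997, 0.003], [-0.008, -0.003, -1.0]] 0.3534538525819886 [-0.31175527  0.09964985 -4.32598091] [-0.69200901  0.13357985  1.63680782 -0.00357989  1.37941467  0.80339024]
```

Emit:
arm_command:
  increments:
    - {"dr":[0,0,0],"offset":[0.15,-0.325,0],"hand":-0.6}
    - {"dr":[0,0,0],"offset":[0.15,-0.325,0],"hand":-0.6}
    - {"dr":[0,0,0],"offset":[0.15,-0.325,0],"hand":-0.6}
    - {"dr":[0,0,0],"offset":[0.15,-0.325,0],"hand":-0.6}
    - {"dr":[0,0,0],"offset":[0.15,-0.325,0],"hand":-0.6}
    - {"dr":[0,0,0.15],"offset":[0.15,-0.325,0],"hand":-0.6}
    - {"dr":[0,0,0.15],"offset":[0,0,0.2],"hand":-0.6}
    - {"dr":[0,0,0.14],"offset":[0,0,0.35],"hand":-0.6}

```text
time_s: 7.95
eef_pos: [501.2, 50.4, 161.0]
ee_rot: [-0.0, 0.991, -0.137, 0.0]
force: [0.5, 0.0, -3.8]
grip_width: 0.352
grip_force: 62.3
```

Emit:
arm_command:
  increments:
    - {"dr":[0,0,0],"offset":[0,0,0.35],"hand":-0.6}
    - {"dr":[0,0,0],"offset":[0,0,0.35],"hand":-0.6}
    - {"dr":[0,0,0],"offset":[0,0,0.2],"hand":-0.6}
    - {"dr":[0,0,0],"offset":[0,0,0],"hand":-0.6}
    - {"dr":[0,0,0],"offset":[0,0,0],"hand":-0.6}

```text
time_s: 8.45
eef_pos: [500.1, 49.5, 53.1]
ee_rot: [-0.0, 0.991, -0.136, -0.002]
force: [0.6, -0.4, -3.6]
grip_width: 0.356
grip_force: 62.3
```

Run:
```python
from h import *
p,R=tcp(); s=ctrl.sense();print(p,R.as_matrix().round(3).tolist(),s["grip_width"],s["force"])
d=ctrl.capture("side"); w=ctrl.capture("wrist"); 
D=ctrl.camera_info("side");W=ctrl.camera_info("wrist")
q=proj(p+np.array([0,0,50]),D)[0];print("side proj",q,"wrist key",proj(p+R.apply([[0,0,-50],[0,0,0],[80,0,-50],[80,16,-50],[80,-16,-50]]),W).round())
x,y=int(q[0])-55,int(q[1])-50; print(x,y)
b=cv2.resize(d[y:y+100,x:x+100],(400,400),interpolation=cv2.INTER_CUBIC)
cv2.imwrite("pics/w4.png",np.hstack([w[:,120:520],b])[:,:,::-1])
```

```text
[500.08267741  49.50765794  53.07443823] [[0.963, -0.269, -0.004], [-0.269, -0.963, 0.001], [-0.004, 0.0, -1.0]] 0.3561339275615297 [ 0.61734872 -0.40304396 -3.56692576]
side proj [325.43845419 229.4783454 ] wrist key [[324. 269.]
 [324. 231.]
 [324.  89.]
 [364.  89.]
 [284.  89.]]
270 179
```

View pics/w4.png

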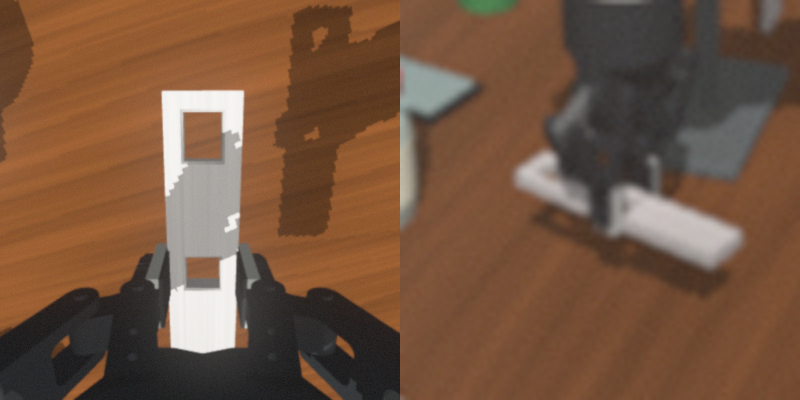

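Wrist view: the key is held centrally and level, with its hole at (202,272) and the slot end at row 91, matching the model "key centre 50 mm behind the TCP". The side view puts it about 97 mm up. Descending.

Emit:
arm_command:
  increments:
    - {"dr":[0,0,0],"offset":[0,0,0.3],"hand":-0.6}
    - {"dr":[0,0,0],"offset":[0,0,0.25],"hand":-0.6}
    - {"dr":[0,0,0],"offset":[0,0,0.1],"hand":-0.6}
    - {"dr":[0,0,0],"offset":[0,0,0],"hand":-0.6}

```text
time_s: 8.95
eef_pos: [499.7, 50.0, -25.9]
ee_rot: [0.0, 0.991, -0.135, -0.003]
force: [0.6, -0.2, -3.2]
grip_width: 0.354
grip_force: 62.2
```

Emit:
arm_command:
  increments:
    - {"dr":[0,0,0],"offset":[0,0,0.025],"hand":-0.6}
    - {"dr":[0,0,0],"offset":[0,0,0.025],"hand":-0.6}
    - {"dr":[0,0,0],"offset":[0,0,0],"hand":-0.6}

```text
time_s: 9.25
eef_pos: [500.3, 50.1, -31.2]
ee_rot: [0.0, 0.991, -0.135, -0.002]
force: [0.2, -1.1, -4.6]
grip_width: 0.358
grip_force: 62.3
```

Emit:
arm_command:
  increments:
    - {"dr":[0,0,0],"offset":[0,0,0.02],"hand":-0.6}
    - {"dr":[0,0,0],"offset":[0,0,0.02],"hand":-0.6}
    - {"dr":[0,0,0],"offset":[0,0,0],"hand":-0.6}

```text
time_s: 9.55
eef_pos: [499.7, 50.1, -36.8]
ee_rot: [0.0, 0.991, -0.135, -0.002]
force: [-0.6, 0.1, -4.5]
grip_width: 0.353
grip_force: 62.3
```

Emit:
arm_command:
  increments:
    - {"dr":[0,0,0],"offset":[0,0,0.02],"hand":-0.6}
    - {"dr":[0,0,0],"offset":[0,0,0],"hand":-0.6}

```text
time_s: 9.75
eef_pos: [500.1, 50.1, -38.8]
ee_rot: [0.0, 0.991, -0.135, -0.002]
force: [-0.4, 0.8, -1.3]
grip_width: 0.354
grip_force: 63.7
```

Emit:
arm_command:
  increments:
    - {"dr":[0,0,0],"offset":[0,0,0.02],"hand":-0.6}
    - {"dr":[0,0,0],"offset":[0,0,0],"hand":-0.6}

```text
time_s: 9.95
eef_pos: [500.1, 50.1, -39.0]
ee_rot: [0.0, 0.991, -0.135, -0.002]
force: [-12.5, -0.2, 30.4]
grip_width: 0.354
grip_force: 81.4
```

Emit:
arm_command:
  increments:
    - {"dr":[0,0,0],"offset":[0,0,-0.018],"hand":-0.6}
    - {"dr":[0,0,0],"offset":[0,0,0],"hand":-0.6}
    - {"dr":[0,0,0],"offset":[0,0,0],"hand":0}
    - {"dr":[0,0,0],"offset":[0,0,0],"hand":0.1}
    - {"dr":[0,0,0],"offset":[0,0,0],"hand":0.1}
    - {"dr":[0,0,0],"offset":[0,0,0],"hand":0.1}

```text
time_s: 10.55
eef_pos: [499.8, 50.1, -39.3]
ee_rot: [0.0, 0.991, -0.135, -0.002]
force: [0.5, 0.2, -0.3]
grip_width: 0.552
grip_force: 0.0
```

Run:
```python
from h import *
s=ctrl.sense();print(s["eef_pos"],s["grip_width"],s["grip_force"],s["force"])
```

```text
[499.84113311  50.08929524 -39.325432  ] 0.5522815926696967 0.0 [ 0.46344582  0.17244907 -0.3215946 ]
```

The key lies on the counter, released. Next I raise the tool, take a picture of the key, then go over the valve.

Emit:
arm_command:
  increments:
    - {"dr":[0,0,0],"offset":[0,0,-0.1],"hand":0.1}
    - {"dr":[0,0,0],"offset":[0,0,-0.3],"hand":0.1}
    - {"dr":[0,0,0],"offset":[0,0,-0.35],"hand":0.1}
    - {"dr":[0,0,0],"offset":[0,0,-0.35],"hand":0.1}
    - {"dr":[0,0,0],"offset":[0,0,-0.3],"hand":0.1}
    - {"dr":[0,0,0],"offset":[0,0,0],"hand":0.1}
    - {"dr":[0,0,0],"offset":[0,0,0],"hand":0.1}

```text
time_s: 11.25
eef_pos: [500.6, 50.1, 129.6]
ee_rot: [0.0, 0.991, -0.135, -0.001]
force: [-0.5, -0.2, -0.5]
grip_width: 0.55
grip_force: 0.0
```

Run:
```python
from h import *
import pickle
p,R=tcp(); W=ctrl.camera_info("wrist");w=ctrl.capture("wrist");cv2.imwrite("pics/key.png",w[:,:,::-1]);pickle.dump((p,R.as_matrix(),W),open("key.pkl","wb"));print(p)
```

```text
[500.63187061  50.05582663 129.59915371]
```

Emit:
arm_command:
  increments:
    - {"dr":[0,0,0],"offset":[0.14,-0.36,0],"hand":0.1}
    - {"dr":[0,0,0],"offset":[0.14,-0.36,0],"hand":0.1}
    - {"dr":[0,0,0],"offset":[0.14,-0.36,0],"hand":0.1}
    - {"dr":[0,0,0],"offset":[0.14,-0.36,0],"hand":0.1}
    - {"dr":[0,0,0],"offset":[0.14,-0.36,0],"hand":0.1}
    - {"dr":[0,0,0],"offset":[0,0,0],"hand":0.1}
    - {"dr":[0,0,0],"offset":[0,0,0],"hand":0.1}

```text
time_s: 12.0
eef_pos: [638.6, 235.9, 125.7]
ee_rot: [0.001, 0.991, -0.135, -0.004]
force: [0.2, -0.0, -0.7]
grip_width: 0.552
grip_force: 0.0
```

Run:
```python
from h import *
import pickle
p,R=tcp(); W=ctrl.camera_info("wrist");w=ctrl.capture("wrist")[:,:,::-1];cv2.imwrite("pics/valve.png",w);pickle.dump((p,R.as_matrix(),W),open("valve.pkl","wb"));print(p,R.as_matrix()[:,2])
k=cv2.imread("pics/key.png")
q=proj([638,237,80],W)[0];print(q)
x,y=int(q[0])-90,int(q[1])-100
print(x,y)
v=cv2.resize(w[y:y+180,x:x+160],(480,540),interpolation=cv2.INTER_CUBIC)
kk=cv2.resize(k[130:400,240:400],(320,540),interpolation=cv2.INTER_CUBIC)
cv2.imwrite("pics/c3.png",np.hstack([v,kk]))
```

```text
[638.58946983 235.92688745 125.74926878] [-8.20133343e-03 -6.00835303e-04 -9.99966188e-01]
[321.67341635 208.65359998]
231 108
```

View pics/c3.png

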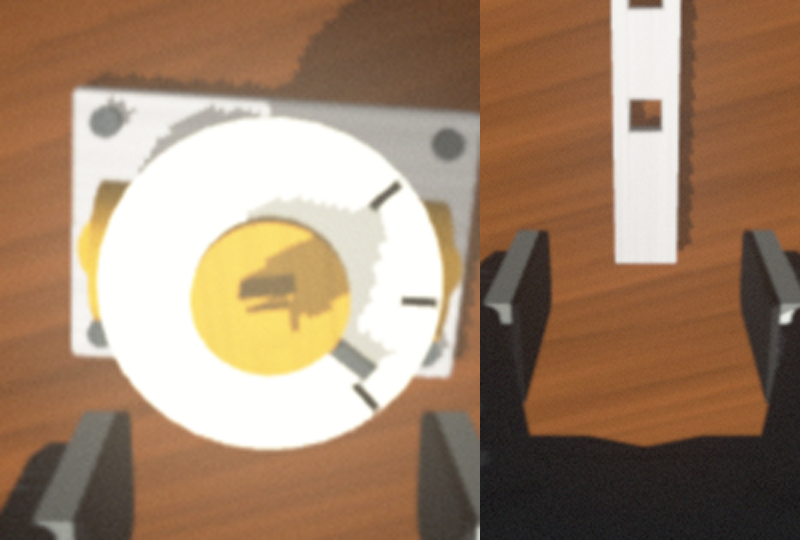

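Valve crop: the shoulder disc is centred at (270,297), the pointer is at (354,358), and the dial marks are at (366,397), (419,301) and (386,195). The key lies flat in the right-hand panel, with its hole at (645,114) and near end at (646,263).

Run:
```python
from h import *
import pickle
pv,Rv,V=pickle.load(open("valve.pkl","rb"));pk,Rk,K=pickle.load(open("key.pkl","rb"))
vp=lambda u,v:((u+.5)/3-.5+231,(v+.5)/3-.5+108); kp=lambda u,v:((u-480+.5)/2-.5+240,(v+.5)/2-.5+130)
c=ray(vp(270.5,297),V,75);cd=ray(vp(270.5,283.5),V,66)
print("shoulder",c,"dial",cd,"r",[np.linalg.norm(ray(vp(*q),V,75)-c).round(1) for q in((191,297),(350,297),(270,217),(270,377))])
c0=(c+cd)/2
for n,q,z in (("ptr",(354,358),70),("ptr",(354,358),75),("shut",(366,397),66),("half",(419,301),66),("full",(386,195),66)):
  d=ray(vp(*q),V,z)-c0; print(n,np.hypot(*d[:2]).round(1),np.degrees(np.arctan2(d[1],d[0])).round(1))
a=[ray(vp(*q),V,6) for q in((73,90),(73,354),(448,376))]; print("plate edges deg",[np.degrees(np.arctan2(*(a[j]-a[i])[1::-1])).round(1) for i,j in((0,1),(1,2))])
h=ray(kp(645.5,114.5),K,10);e=ray(kp(646,263),K,10); print("hole",h,"end",e,"az",np.degrees(np.arctan2(*(h-e)[1::-1])),np.linalg.norm(h-e))
print("hole in tool",Rk.T@(h-pk),"valve in tool",Rv.T@(c-pv),"tool az",np.degrees(np.arctan2(Rk[1,0],Rk[0,0])),np.degrees(np.arctan2(Rv[1,0],Rv[0,0])))
```

```text
shoulder [638.18844293 237.62218293  75.        ] dial [639.11713502 237.38441744  66.        ] r [np.float64(20.5), np.float64(20.5), np.float64(21.1), np.float64(22.2)]
ptr 29.6 -146.2
ptr 28.0 -143.8
shut 41.8 -156.3
half 40.2 -111.9
full 38.8 -66.4
plate edges deg [np.float64(161.0), np.float64(-109.2)]
hole [499.24203309  50.76379773  10.        ] end [421.24287513  72.25231856  10.        ] az -15.40271279575671 80.9050379745844
hole in tool [ -1.19858531  -0.39139452 119.60267825] valve in tool [-0.44611455 -1.66720042 50.74982321] tool az -15.54629127490938 -15.485465770255722
```

Valve yaw is about -21°. The pointer is at about -145°, so the key should sit at an azimuth of about -10° and finish near +24°. The seat target for the TCP is (639.1, 236.9). Back to the key.

Emit:
arm_command:
  increments:
    - {"dr":[0,0,0],"offset":[-0.14,0.36,0],"hand":0.3}
    - {"dr":[0,0,0],"offset":[-0.14,0.36,0],"hand":0.3}
    - {"dr":[0,0,0],"offset":[-0.14,0.36,0],"hand":0.3}
    - {"dr":[0,0,0],"offset":[-0.14,0.36,0],"hand":0.3}
    - {"dr":[0,0,0],"offset":[-0.14,0.36,0],"hand":0.3}
    - {"dr":[0,0,0],"offset":[0,0,0],"hand":0.3}
    - {"dr":[0,0,0],"offset":[0,0,0.2],"hand":0.3}
    - {"dr":[0,0,0],"offset":[0,0,0.35],"hand":0.3}

```text
time_s: 12.85
eef_pos: [501.5, 49.1, 64.5]
ee_rot: [0.0, 0.991, -0.136, 0.001]
force: [1.0, -0.2, -0.7]
grip_width: 0.653
grip_force: 0.0
```

Emit:
arm_command:
  increments:
    - {"dr":[0,0,0],"offset":[0,0,0.35],"hand":0.3}
    - {"dr":[0,0,0],"offset":[0,0,0.2],"hand":0.3}
    - {"dr":[0,0,0],"offset":[0,0,0.1],"hand":0.3}
    - {"dr":[0,0,0],"offset":[0,0,0],"hand":0.3}
    - {"dr":[0,0,0],"offset":[0,0,0],"hand":0.3}

```text
time_s: 13.35
eef_pos: [500.6, 49.9, -14.0]
ee_rot: [0.0, 0.991, -0.135, -0.001]
force: [-0.4, -0.6, 0.0]
grip_width: 0.649
grip_force: 0.0
```

Run:
```python
from h import *
p,R=tcp(); M=R.as_matrix();print(p,M.round(4).tolist(),"need tool mm",M.T@(np.array([499.8,50.1,-37])-p)/120, "dr to vertical/az -15.4", (R.inv()*Ro.from_matrix(np.array([[np.cos(-.269),np.sin(-.269),0],[np.sin(-.269),-np.cos(-.269),0],[0,0,-1]]))).as_rotvec()/(np.pi/4),ctrl.sense()["force"])
```

```text
[500.58909937  49.88085593 -14.04953782] [[0.9633, -0.2683, -0.0026], [-0.2683, -0.9633, 0.0], [-0.0025, 0.0007, -1.0]] need tool mm [-6.34952383e-03 -1.20005704e-04  1.91270179e-01] dr to vertical/az -15.4 [ 0.00082876  0.00316435 -0.00335772] [-0.354983   -0.59537593  0.04782153]
```

Emit:
arm_command:
  increments:
    - {"dr":[0,0,0],"offset":[-0.006,0,0.12],"hand":0.3}
    - {"dr":[0,0,0],"offset":[0,0,0.07],"hand":0.3}
    - {"dr":[0,0,0],"offset":[0,0,0],"hand":0.3}
    - {"dr":[0,0,0],"offset":[0,0,0],"hand":-0.1}
    - {"dr":[0,0,0],"offset":[0,0,0],"hand":-0.6}
    - {"dr":[0,0,0],"offset":[0,0,0],"hand":-0.6}
    - {"dr":[0,0,0],"offset":[0,0,0],"hand":-0.6}
    - {"dr":[0,0,0],"offset":[0,0,0],"hand":-0.6}
  grip_force: 80

```text
time_s: 14.15
eef_pos: [499.6, 50.2, -36.8]
ee_rot: [0.0, 0.991, -0.135, -0.002]
force: [-2.1, 0.2, 7.3]
grip_width: 0.348
grip_force: 79.6
```

Run:
```python
from h import *
s=ctrl.sense();print(s["eef_pos"],s["ee_rot"],s["grip_width"],s["grip_force"],s["force"])
```

```text
[499.63388482  50.17771768 -36.84580087] [ 2.35825890e-04  9.90818946e-01 -1.35186265e-01 -1.56009558e-03] 0.3483275264662949 79.64284300804138 [-2.10114158  0.19008148  7.31149065]
```

Emit:
arm_command:
  increments:
    - {"dr":[0,0,0],"offset":[0,0,0],"hand":0}
    - {"dr":[0,0,0],"offset":[0,0,-0.018],"hand":0}
    - {"dr":[0,0,0],"offset":[0,0,0],"hand":-0.6}
    - {"dr":[0,0,0],"offset":[0,0,0],"hand":-0.6}
    - {"dr":[0,0,0],"offset":[0,0,0],"hand":-0.6}
    - {"dr":[0,0,0],"offset":[0,0,0],"hand":-0.6}

```text
time_s: 14.75
eef_pos: [499.5, 50.3, -34.9]
ee_rot: [0.0, 0.991, -0.135, -0.002]
force: [-2.9, 0.1, 10.7]
grip_width: 0.344
grip_force: 78.7
```

Emit:
arm_command:
  increments:
    - {"dr":[0,0,0],"offset":[0,0,-0.15],"hand":-0.6}
    - {"dr":[0,0,0],"offset":[0,0,-0.35],"hand":-0.6}
    - {"dr":[0,0,0],"offset":[0,0,-0.35],"hand":-0.6}
    - {"dr":[0,0,0],"offset":[0,0,-0.35],"hand":-0.6}
    - {"dr":[0,0,0],"offset":[0.15,-0.36,0],"hand":-0.6}
    - {"dr":[0,0,0],"offset":[0.15,-0.36,0],"hand":-0.6}
    - {"dr":[0,0,0],"offset":[0.15,-0.36,0],"hand":-0.6}
    - {"dr":[0,0,0],"offset":[0.15,-0.36,0],"hand":-0.6}

```text
time_s: 15.55
eef_pos: [615.8, 199.0, 107.0]
ee_rot: [0.0, 0.991, -0.135, -0.003]
force: [1.6, -0.5, -4.7]
grip_width: 0.339
grip_force: 81.0
```

Emit:
arm_command:
  increments:
    - {"dr":[0,0,0],"offset":[0.11,-0.36,0],"hand":-0.6}
    - {"dr":[0,0,-0.12],"offset":[0,0,0],"hand":-0.6}
    - {"dr":[0,0,0],"offset":[0,0,0],"hand":-0.6}
    - {"dr":[0,0,0],"offset":[0,0,0],"hand":-0.6}

```text
time_s: 15.95
eef_pos: [639.2, 235.0, 107.0]
ee_rot: [0.0, 0.996, -0.09, -0.003]
force: [-0.5, 0.1, -4.1]
grip_width: 0.343
grip_force: 81.2
```

```bash
cat > al.py <<'E'
from h import *
import sys
t=[float(a) for a in sys.argv[1:5]]
s=ctrl.sense();p,R=tcp(s);M=R.as_matrix();a=np.radians(t[3])
G=Ro.from_matrix(np.array([[np.cos(a),np.sin(a),0],[np.sin(a),-np.cos(a),0],[0,0,-1]]))
print(p.round(2),"az",np.degrees(np.arctan2(M[1,0],M[0,0])).round(2),"off",(M.T@(np.array(t[:3])-p)/120).round(4),"dr",((R.inv()*G).as_rotvec()/(np.pi/4)).round(4),"F",s["force"].round(1),"T",s["wrist_torque"].round(2),s["grip_width"].round(3),s["grip_force"].round(0))
E
python3 al.py 639.1 236.9 80 -10
python3 - <<'E'
from h import *
p,R=tcp();W=ctrl.camera_info("wrist");w=ctrl.capture("wrist");cv2.imwrite("pics/held.png",w[:,:,::-1])
g=cv2.cvtColor(w,cv2.COLOR_RGB2GRAY)
k=np.hypot(*(proj(p+R.apply([[79.2,-16,-45],[79.2,16,-45]]),W)).T) if 0 else proj(p+R.apply([[79.2,-16,-45],[79.2,16,-45]]),W);print("slot end pred",k)
u=int(k[:,0].mean()); col=g[60:200,u-6:u+7].mean(1); print("row edge",60+np.argmax(np.diff(col)))
for r in (110,170): 
  l=g[r-1:r+2,240:410].mean(0);d=np.diff(l);print(r,240+np.argmax(d),240+np.argmin(d))
E
```

```text
slot end pred [[284.75803341  90.14428865]
 [362.09234584  90.07697176]]
row edge 89
110 283 361
170 251 260Traceback (most recent call last):
  File "al.py", line 6, in <module>
    print(p.round(2),"az",np.degrees(np.arctan2(M[1,0],M[0,0])).round(2),"off",(M.T@(np.array(t[:3])-p)/120).round(4),"dr",((R.inv()*G).as_rotvec()/(np.pi/4)).round(4),"F",s["force"].round(1),"T",s["wrist_torque"].round(2),s["grip_width"].round(3),s["grip_force"].round(0))
                                                                                                                                                                                                                               ^^^^^^^^^^^^^^^^^^^^^
AttributeError: 'float' object has no attribute 'round'
```

```bash
sed -i 's/s\["grip_width"\].round(3),s\["grip_force"\].round(0)/s["grip_width"],s["grip_force"]/' al.py; python3 al.py 639.1 236.9 62 -10
```

```text
[639.37 234.78 107.41] az -10.31 off [-0.0034 -0.0173  0.3785] dr [ 0.0011  0.0066 -0.0069] F [-0.2 -1.2 -3.3] T [ 0.01 -0.08 -0.02] 0.33899763899975244 81.19972541928291
```

Emit:
arm_command:
  increments:
    - {"dr":[0,0.007,-0.007],"offset":[-0.003,-0.017,0],"hand":-0.6}
    - {"dr":[0,0,0],"offset":[0,0,0.2],"hand":-0.6}
    - {"dr":[0,0,0],"offset":[0,0,0.15],"hand":-0.6}
    - {"dr":[0,0,0],"offset":[0,0,0],"hand":-0.6}
    - {"dr":[0,0,0],"offset":[0,0,0],"hand":-0.6}

```text
time_s: 16.5
eef_pos: [640.0, 237.3, 66.4]
ee_rot: [0.0, 0.996, -0.086, 0.001]
force: [-0.2, 0.1, -3.3]
grip_width: 0.335
grip_force: 81.2
```

```bash
python3 al.py 639.1 236.9 52 -10
```

```text
[640.   237.32  66.43] az -9.88 off [-0.007   0.0047  0.1202] dr [ 0.0003 -0.0023  0.0027] F [-0.2  0.1 -3.3] T [-0.01 -0.04  0.03] 0.33538243045168564 81.19375437498093
```

Emit:
arm_command:
  increments:
    - {"dr":[0,0,0],"offset":[-0.007,0.005,0],"hand":-0.6}
    - {"dr":[0,0,0],"offset":[0,0,0.05],"hand":-0.6}
    - {"dr":[0,0,0],"offset":[0,0,0.03],"hand":-0.6}
    - {"dr":[0,0,0],"offset":[0,0,0.02],"hand":-0.6}
    - {"dr":[0,0,0],"offset":[0,0,0],"hand":-0.6}

```text
time_s: 17.0
eef_pos: [638.7, 237.0, 53.0]
ee_rot: [0.0, 0.996, -0.086, 0.0]
force: [0.5, -0.1, -3.6]
grip_width: 0.341
grip_force: 81.2
```

```bash
python3 al.py 639.1 236.9 48 -10
```

```text
[638.66 237.04  52.98] az -9.83 off [0.0038 0.0005 0.0415] dr [ 0.001  -0.0004  0.0037] F [ 0.5 -0.1 -3.6] T [-0.05  0.01  0.01] 0.3406186688572928 81.24891266226768
```

Emit:
arm_command:
  increments:
    - {"dr":[0,0,0],"offset":[0.004,0,0.015],"hand":-0.6}
    - {"dr":[0,0,0],"offset":[0,0,0.015],"hand":-0.6}
    - {"dr":[0,0,0],"offset":[0,0,0],"hand":-0.6}

```text
time_s: 17.3
eef_pos: [638.9, 237.2, 49.6]
ee_rot: [0.0, 0.996, -0.086, -0.0]
force: [-4.6, 1.6, -3.6]
grip_width: 0.34
grip_force: 81.3
```

```bash
python3 al.py 639.1 236.9 44 -10
```

```text
[638.85 237.21  49.61] az -9.82 off [0.0025 0.0022 0.0467] dr [0.0008 0.0002 0.0039] F [-4.6  1.6 -3.6] T [ 0.2   0.72 -0.03] 0.3403946264174291 81.33909523487091
```

Side contact is light (-4.6 N in x) with no vertical block. I shift slightly towards -x and continue.

Emit:
arm_command:
  increments:
    - {"dr":[0,0,0],"offset":[-0.006,-0.002,0],"hand":-0.6}
    - {"dr":[0,0,0],"offset":[0,0,0.015],"hand":-0.6}
    - {"dr":[0,0,0],"offset":[0,0,0],"hand":-0.6}

```text
time_s: 17.6
eef_pos: [638.9, 237.3, 48.0]
ee_rot: [0.0, 0.996, -0.086, 0.001]
force: [-1.3, 1.0, -4.0]
grip_width: 0.342
grip_force: 81.2
```

```bash
python3 al.py 639.1 236.9 44 -10
```

```text
[638.87 237.3   47.99] az -9.84 off [0.0024 0.003  0.0332] dr [ 0.0005 -0.0019  0.0036] F [-1.3  1.  -4. ] T [ 0.06  0.19 -0.01] 0.34198014266777316 81.23341709375381
```

Good. Continuing down to the shoulder (TCP z about 40).

Emit:
arm_command:
  increments:
    - {"dr":[0,0,0],"offset":[-0.002,0,0.015],"hand":-0.6}
    - {"dr":[0,0,0],"offset":[0,0,0.015],"hand":-0.6}
    - {"dr":[0,0,0],"offset":[0,0,0],"hand":-0.6}

```text
time_s: 17.9
eef_pos: [638.5, 237.3, 44.2]
ee_rot: [0.0, 0.996, -0.086, 0.001]
force: [0.1, 0.2, -4.8]
grip_width: 0.337
grip_force: 81.3
```

```bash
python3 al.py 639.1 236.9 40 -10
```

```text
[638.53 237.26  44.21] az -9.84 off [0.0051 0.0021 0.0351] dr [ 0.0008 -0.0015  0.0036] F [ 0.1  0.2 -4.8] T [0.01 0.01 0.01] 0.3373593002679036 81.26072868704796
```

Emit:
arm_command:
  increments:
    - {"dr":[0,0,0],"offset":[0,0,0.015],"hand":-0.6}
    - {"dr":[0,0,0],"offset":[0,0,0],"hand":-0.6}

```text
time_s: 18.1
eef_pos: [638.4, 237.4, 42.5]
ee_rot: [0.0, 0.996, -0.086, 0.0]
force: [1.0, -0.6, -4.6]
grip_width: 0.341
grip_force: 81.3
```

```bash
python3 al.py 639.1 236.9 40 -10
```

```text
[638.4  237.35  42.47] az -9.84 off [0.0063 0.0027 0.0206] dr [ 0.0008 -0.0011  0.0036] F [ 1.  -0.6 -4.6] T [ 0.01 -0.02  0.02] 0.3409327749062106 81.25975728034973
```

Emit:
arm_command:
  increments:
    - {"dr":[0,0,0],"offset":[0,0,0.01],"hand":-0.6}
    - {"dr":[0,0,0],"offset":[0,0,0.01],"hand":-0.6}
    - {"dr":[0,0,0],"offset":[0,0,0],"hand":-0.6}

```text
time_s: 18.4
eef_pos: [638.5, 237.4, 40.4]
ee_rot: [0.0, 0.996, -0.086, 0.001]
force: [-0.2, -0.4, -4.1]
grip_width: 0.337
grip_force: 81.3
```

Emit:
arm_command:
  increments:
    - {"dr":[0,0,0],"offset":[0,0,0.01],"hand":-0.6}
    - {"dr":[0,0,0],"offset":[0,0,0],"hand":-0.6}

```text
time_s: 18.6
eef_pos: [638.7, 237.4, 40.2]
ee_rot: [0.0, 0.996, -0.086, 0.001]
force: [-2.7, -1.2, 3.4]
grip_width: 0.339
grip_force: 82.1
```

```bash
python3 al.py 639.1 236.9 40 -10
```

```text
[638.65 237.42  40.15] az -9.83 off [0.0044 0.0036 0.0013] dr [ 0.0004 -0.0024  0.0037] F [-2.7 -1.2  3.4] T [-0.2   0.59  0.01] 0.3393991041076819 82.11682677268982
```

Seated: contact at TCP z = 40, as predicted. Now turning anticlockwise.

Emit:
arm_command:
  increments:
    - {"dr":[0,0,0],"offset":[0,0,-0.008],"hand":-0.6}
    - {"dr":[0,0,-0.1],"offset":[0,0,0],"hand":-0.6}
    - {"dr":[0,0,-0.1],"offset":[0,0,0],"hand":-0.6}
    - {"dr":[0,0,-0.1],"offset":[0,0,0],"hand":-0.6}
    - {"dr":[0,0,-0.1],"offset":[0,0,0],"hand":-0.6}
    - {"dr":[0,0,0],"offset":[0,0,0],"hand":-0.6}

```text
time_s: 19.2
eef_pos: [637.9, 237.5, 40.2]
ee_rot: [0.0, 0.997, 0.072, -0.0]
force: [-5.2, -0.5, 2.5]
grip_width: 0.34
grip_force: 81.9
```

```bash
python3 al.py 638.9 237.6 40 26
```

```text
[637.94 237.52  40.17] az 8.2 off [0.008  0.0005 0.0014] dr [ 0.0006  0.0006 -0.3955] F [-5.2 -0.5  2.5] T [-0.04  0.92 -0.07] 0.3402250824446532 81.89986199140549
```

Emit:
arm_command:
  increments:
    - {"dr":[0,0,-0.1],"offset":[0.004,0,-0.004],"hand":-0.6}
    - {"dr":[0,0,-0.1],"offset":[0,0,0],"hand":-0.6}
    - {"dr":[0,0,-0.1],"offset":[0,0,0],"hand":-0.6}
    - {"dr":[0,0,-0.1],"offset":[0,0,0],"hand":-0.6}
    - {"dr":[0,0,0],"offset":[0,0,0],"hand":-0.6}

```text
time_s: 19.7
eef_pos: [637.9, 237.5, 40.2]
ee_rot: [0.0, 0.974, 0.226, -0.001]
force: [-6.1, -0.2, 1.1]
grip_width: 0.342
grip_force: 81.8
```

```bash
python3 al.py 638.9 237.6 40 30
python3 - <<'E'
from h import *
import pickle
p,R=tcp();W=ctrl.camera_info("wrist");w=ctrl.capture("wrist")[:,:,::-1];cv2.imwrite("pics/turn.png",w);pickle.dump((p,R.as_matrix(),W),open("turn.pkl","wb"))
s=ctrl.capture("scene")[:,:,::-1];cv2.imwrite("pics/turns.png",s)
a=cv2.resize(w[140:340,200:440],(600,500),interpolation=cv2.INTER_CUBIC);b=cv2.resize(s[185:240,365:425],(0,0),fx=3,fy=3,interpolation=cv2.INTER_CUBIC)
o=np.zeros((500,790,3),np.uint8);o[:,:600]=a;o[:165,605:785]=b;cv2.imwrite("pics/c4.png",o)
E
```

```text
[637.91 237.49  40.16] az 26.15 off [0.0078 0.0028 0.0013] dr [ 0.      0.0025 -0.0855] F [-6.1 -0.2  1.1] T [-0.06  1.05 -0.09] 0.3416167392679494 81.7626079916954
```

View pics/c4.png

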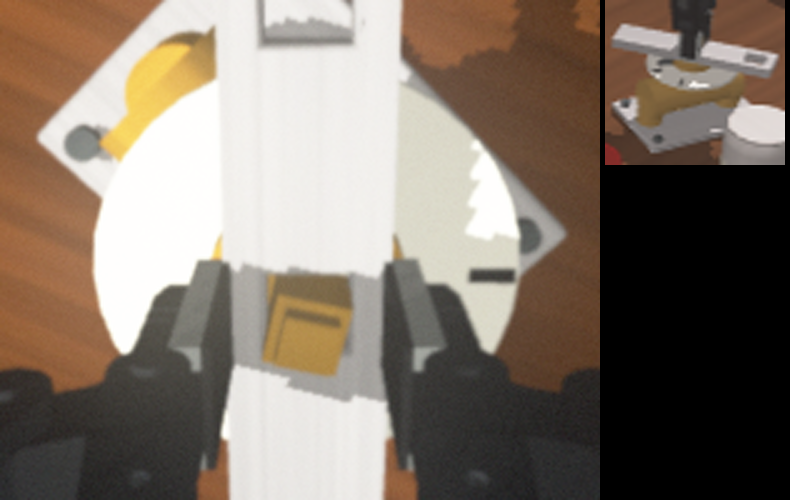

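The stem shows through the hole at (305,325), lagging the key by about 9° of play. The half-open mark is at (492,275). Computing both angles.

Run:
```python
from h import *
import pickle
p,R,W=pickle.load(open("turn.pkl","rb")); q=lambda u,v:((u+.5)/2.5-.5+200,(v+.5)/2.5-.5+140)
P=[ray(q(*c),W,93) for c in((280,295),(350,308),(335,376),(263,362))]
for i,j in((0,1),(3,2),(3,0),(2,1)): d=P[j]-P[i];print(np.linalg.norm(d).round(1),np.degrees(np.arctan2(d[1],d[0])).round(1))
c=np.mean(P,0);print("ctr",c)
for c in(c,np.array([638.4,237.5,66])):
  for m in((471,275),(514,275)): d=ray(q(*m),W,66)-c;print("mark",np.degrees(np.arctan2(d[1],d[0])).round(1),np.hypot(*d[:2]).round(1))
d=ray(q(514,275),W,66)-ray(q(471,275),W,66);print("mark dir",np.degrees(np.arctan2(d[1],d[0])))
```

```text
13.0 -75.5
13.8 -76.4
14.1 12.6
14.4 15.8
ctr [636.9317745  237.94984515  93.        ]
mark -64.5 35.6
mark -64.4 45.1
mark -66.3 34.6
mark -65.9 44.0
mark dir -64.11080754904728
```

The stem lies at about 14–17°, and its target is about 24°. Turning roughly 8.5° more.

Emit:
arm_command:
  increments:
    - {"dr":[0,0,-0.1],"offset":[0.004,0.002,0],"hand":-0.6}
    - {"dr":[0,0,-0.09],"offset":[0,0,0],"hand":-0.6}
    - {"dr":[0,0,0],"offset":[0,0,0],"hand":-0.6}
    - {"dr":[0,0,0],"offset":[0,0,0],"hand":-0.6}

```text
time_s: 20.2
eef_pos: [637.9, 237.5, 40.2]
ee_rot: [0.0, 0.955, 0.297, -0.002]
force: [-8.8, -1.4, 2.2]
grip_width: 0.339
grip_force: 81.9
```

```bash
cat > ring.py <<'E'
from h import *
w=ctrl.capture("wrist");W=ctrl.camera_info("wrist");p,R=tcp()
g=cv2.cvtColor(w,cv2.COLOR_RGB2GRAY).astype(np.float32);h=cv2.cvtColor(w,cv2.COLOR_RGB2HSV)
C=np.array([638.4,237.5])
def samp(r,z,az):
    a=np.radians(az);P=np.c_[C[0]+r*np.cos(a),C[1]+r*np.sin(a),np.full(len(a),z)];u=proj(P,W).astype(np.float32)
    return cv2.remap(g,u[:,0][None],u[:,1][None],cv2.INTER_LINEAR)[0]
az=np.arange(-180.,0,1.5)
for nm,rs,z in(("ptr",(25,28,31),71),("marks",(38,40,42),66)):
    v=np.mean([samp(r,z,az) for r in rs],0); print(nm); print(" ".join(f"{int(a)}:{int(x)}" for a,x in zip(az,v)))
cv2.imwrite("pics/ring.png",w[:,:,::-1])
E
python3 al.py 638.9 237.6 40 35; python3 ring.py
```

```text
[637.94 237.52  40.18] az 34.6 off [0.0069 0.004  0.0015] dr [-0.0009  0.004  -0.0089] F [-8.8 -1.4  2.2] T [-0.17  1.59 -0.07] 0.33932236790014475 81.9163030385971
ptr
-180:205 -178:210 -177:210 -175:209 -174:210 -172:210 -171:210 -169:210 -168:208 -166:209 -165:210 -163:211 -162:208 -160:197 -159:184 -157:169 -156:163 -154:161 -153:160 -151:161 -150:160 -148:162 -147:161 -145:162 -144:161 -142:161 -141:161 -139:162 -138:162 -136:163 -135:163 -133:165 -132:165 -130:164 -129:165 -127:166 -126:166 -124:165 -123:165 -121:164 -120:163 -118:164 -117:165 -115:160 -114:141 -112:119 -111:99 -109:83 -108:71 -106:62 -105:61 -103:62 -102:62 -100:69 -99:87 -97:98 -96:107 -94:126 -93:141 -91:149 -90:141 -88:138 -87:140 -85:125 -84:120 -82:121 -81:117 -79:109 -78:104 -76:102 -75:99 -73:95 -72:88 -70:87 -69:86 -67:83 -66:82 -64:82 -63:85 -61:99 -60:116 -58:137 -57:181 -55:210 -54:216 -52:215 -51:215 -49:216 -48:215 -46:215 -45:215 -43:215 -42:215 -40:216 -39:216 -37:216 -36:215 -34:215 -33:217 -31:216 -30:215 -28:215 -27:215 -25:215 -24:215 -22:215 -21:216 -19:216 -18:216 -16:215 -15:216 -13:216 -
[... 339 characters left out ...]
-133:165 -132:166 -130:165 -129:161 -127:161 -126:161 -124:162 -123:165 -121:172 -120:152 -118:84 -117:57 -115:57 -114:59 -112:61 -111:59 -109:58 -108:56 -106:54 -105:56 -103:57 -102:57 -100:57 -99:56 -97:56 -96:55 -94:59 -93:68 -91:68 -90:59 -88:57 -87:56 -85:56 -84:56 -82:68 -81:97 -79:128 -78:160 -76:185 -75:207 -73:215 -72:215 -70:211 -69:168 -67:78 -66:65 -64:103 -63:197 -61:214 -60:216 -58:215 -57:215 -55:215 -54:215 -52:215 -51:215 -49:225 -48:237 -46:246 -45:253 -43:254 -42:254 -40:254 -39:254 -37:254 -36:254 -34:254 -33:254 -31:254 -30:254 -28:253 -27:246 -25:247 -24:251 -22:246 -21:231 -19:231 -18:236 -16:221 -15:214 -13:214 -12:214 -10:213 -9:214 -7:213 -6:213 -4:214 -3:214 -1:213
```

Fingers block the view of the pointer. I release the key and back off upward to check it.

Emit:
arm_command:
  increments:
    - {"dr":[0,0,0],"offset":[0,0,0],"hand":-0.1}
    - {"dr":[0,0,0],"offset":[0,0,0],"hand":0.1}
    - {"dr":[0,0,0],"offset":[0,0,0],"hand":0.1}
    - {"dr":[0,0,0],"offset":[0,0,-0.05],"hand":0.1}
    - {"dr":[0,0,0],"offset":[0,0,-0.2],"hand":0.1}
    - {"dr":[0,0,0],"offset":[0,0,-0.35],"hand":0.1}
    - {"dr":[0,0,0],"offset":[0,0,0],"hand":0.1}
    - {"dr":[0,0,0],"offset":[0,0,0],"hand":0.1}

```text
time_s: 21.05
eef_pos: [640.0, 237.6, 114.0]
ee_rot: [0.001, 0.955, 0.298, 0.002]
force: [0.4, 0.0, -0.7]
grip_width: 0.546
grip_force: 0.0
```

```bash
python3 al.py 638.4 237.6 40 34.5; python3 ring.py
```

```text
[640.   237.62 114.04] az 34.7 off [-0.0129 -0.0089  0.6169] dr [ 0.0029 -0.0038  0.0044] F [ 0.4  0.  -0.7] T [ 0.04 -0.02 -0.  ] 0.5463392997425538 0.0
ptr
-180:228 -178:228 -177:228 -175:228 -174:228 -172:227 -171:227 -169:227 -168:228 -166:228 -165:228 -163:228 -162:228 -160:228 -159:228 -157:228 -156:228 -154:227 -153:228 -151:228 -150:227 -148:228 -147:228 -145:227 -144:228 -142:228 -141:228 -139:228 -138:229 -136:230 -135:231 -133:231 -132:231 -130:230 -129:231 -127:230 -126:230 -124:229 -123:229 -121:229 -120:229 -118:225 -117:212 -115:195 -114:177 -112:173 -111:187 -109:203 -108:207 -106:207 -105:207 -103:206 -102:205 -100:205 -99:205 -97:205 -96:205 -94:205 -93:204 -91:205 -90:205 -88:204 -87:205 -85:205 -84:205 -82:205 -81:204 -79:204 -78:205 -76:204 -75:205 -73:205 -72:205 -70:205 -69:205 -67:203 -66:203 -64:204 -63:206 -61:211 -60:216 -58:216 -57:212 -55:209 -54:207 -52:205 -51:206 -49:206 -48:206 -46:203 -45:203 -43:203 -42:204 -40:204 -39:204 -37:205 -36:204 -34:204 -33:203 -31:203 -30:203 -28:203 -27:204 -25:203 -24:203 -22:204 -21:204 -19:204 -18:204 -16:203 -15:204 
[... 377 characters left out ...]
 -129:228 -127:229 -126:228 -124:223 -123:214 -121:200 -120:196 -118:195 -117:195 -115:180 -114:124 -112:80 -111:103 -109:169 -108:201 -106:205 -105:205 -103:205 -102:205 -100:205 -99:209 -97:218 -96:221 -94:223 -93:234 -91:242 -90:243 -88:243 -87:245 -85:248 -84:251 -82:253 -81:253 -79:253 -78:253 -76:253 -75:254 -73:253 -72:253 -70:251 -69:222 -67:127 -66:97 -64:186 -63:247 -61:253 -60:253 -58:253 -57:254 -55:254 -54:254 -52:254 -51:253 -49:253 -48:253 -46:253 -45:253 -43:253 -42:253 -40:253 -39:253 -37:253 -36:253 -34:253 -33:253 -31:253 -30:253 -28:253 -27:249 -25:238 -24:235 -22:236 -21:227 -19:217 -18:217 -16:215 -15:206 -13:201 -12:202 -10:203 -9:203 -7:202 -6:202 -4:203 -3:202 -1:202
```

Run:
```python
from h import *
w=ctrl.capture("wrist");W=ctrl.camera_info("wrist")
g=cv2.cvtColor(w,cv2.COLOR_RGB2GRAY).astype(np.float32);C=np.array([638.4,237.5])
az=np.arange(-136.,-90,2.)
print("r",*[int(a) for a in az])
for r in range(18,48,2):
    a=np.radians(az);u=proj(np.c_[C[0]+r*np.cos(a),C[1]+r*np.sin(a),np.full(len(a),66)],W).astype(np.float32)
    print(r,*cv2.remap(g,u[:,0][None],u[:,1][None],cv2.INTER_LINEAR)[0].astype(int))
```

```text
r -136 -134 -132 -130 -128 -126 -124 -122 -120 -118 -116 -114 -112 -110 -108 -106 -104 -102 -100 -98 -96 -94 -92
18 189 172 159 155 159 165 173 175 166 160 161 162 160 160 160 160 161 160 160 161 163 162 162
20 215 213 220 226 227 229 231 228 220 203 179 166 161 159 161 162 162 163 166 164 160 155 149
22 229 230 232 233 232 232 233 232 232 227 217 201 197 198 196 181 172 177 187 169 157 154 158
24 229 230 232 232 232 232 232 231 230 229 229 230 231 230 226 214 199 196 200 201 201 203 207
26 229 231 232 232 231 232 231 229 229 230 230 230 230 225 218 210 207 206 205 204 206 206 206
28 229 232 231 232 232 230 228 229 228 230 229 226 218 211 206 205 206 206 206 206 206 203 204
30 231 231 231 232 231 230 228 229 229 229 216 167 172 201 205 205 204 203 206 205 208 206 205
32 232 230 231 232 230 229 228 230 229 217 156 116 170 204 206 204 206 206 205 203 205 204 203
34 231 230 232 230 229 228 229 228 218 155 102 111 160 190 201 203 205 205 206 203 204 202 202
36 231 231 231 229 227 228 230 227 173 105 99 93 95 136 194 206 204 204 204 205 204 203 204
38 229 233 231 227 228 230 228 216 174 174 164 119 80 132 198 204 204 205 206 205 204 205 212
40 231 231 230 228 228 229 225 209 206 206 198 132 80 126 196 205 205 205 205 205 205 214 247
42 230 230 228 228 230 228 216 207 205 206 201 150 78 132 198 203 204 204 206 224 243 249 252
44 229 229 228 227 229 222 208 205 204 206 202 153 86 126 196 204 203 209 217 224 248 252 252
46 230 229 226 228 226 186 172 171 166 161 159 140 121 126 145 142 139 162 177 159 150 144 145
```

The half mark is at -112°. The pointer's visible edge suggests about -113 to -115°, but the key partly hides it. I move the camera to the pointer's side for a clear measurement.

Emit:
arm_command:
  increments:
    - {"dr":[0,0,0],"offset":[-0.32,0.12,0],"hand":0.1}
    - {"dr":[0,0,0],"offset":[-0.32,0.12,0],"hand":0.1}
    - {"dr":[0,0,0],"offset":[-0.3,0.12,0],"hand":0.1}
    - {"dr":[0,0,0],"offset":[0,0,0],"hand":0.1}
    - {"dr":[0,0,0],"offset":[0,0,0],"hand":0.1}

```text
time_s: 21.65
eef_pos: [571.1, 137.5, 112.2]
ee_rot: [0.0, 0.955, 0.298, 0.0]
force: [1.3, 0.4, 0.6]
grip_width: 0.546
grip_force: 0.0
```

```bash
cat > grid.py <<'E'
from h import *
w=ctrl.capture("wrist");W=ctrl.camera_info("wrist");cv2.imwrite("pics/grid.png",w[:,:,::-1])
print("cam",-W["R"].T@W["t"],"px",proj([[638.4,237.5,66],[638.4-12,237.5-32,66]],W).round().tolist())
g=cv2.cvtColor(w,cv2.COLOR_RGB2GRAY).astype(np.float32);C=np.array([638.4,237.5])
az=np.arange(-136.,-90,2.)
print("r",*[int(a) for a in az])
for r in range(20,48,2):
    a=np.radians(az);u=proj(np.c_[C[0]+r*np.cos(a),C[1]+r*np.sin(a),np.full(len(a),66)],W).astype(np.float32)
    print(r,*cv2.remap(g,u[:,0][None],u[:,1][None],cv2.INTER_LINEAR)[0].astype(int))
E
python3 grid.py
```

```text
cam [629.30540019 179.24182035 294.06275456] px [[259.0, 50.0], [289.0, 93.0]]
r -136 -134 -132 -130 -128 -126 -124 -122 -120 -118 -116 -114 -112 -110 -108 -106 -104 -102 -100 -98 -96 -94 -92
20 243 243 242 241 241 240 240 241 241 241 241 236 211 177 160 168 193 202 207 212 211 211 211
22 243 242 242 240 240 240 241 241 241 237 215 176 154 175 205 219 220 220 221 221 222 222 222
24 242 241 240 239 239 240 241 240 235 210 147 121 135 191 218 221 221 222 221 220 221 222 220
26 242 241 239 238 239 240 241 233 194 141 117 111 137 196 218 220 220 221 221 220 221 220 221
28 241 239 239 238 240 240 233 187 134 114 110 112 146 202 220 220 221 221 222 221 220 222 220
30 240 238 238 240 240 235 195 135 114 111 109 107 137 204 220 220 219 219 221 221 220 221 220
32 239 238 239 240 237 207 153 171 133 110 107 108 147 211 219 219 220 220 221 220 220 221 221
34 238 238 239 240 228 160 177 212 182 176 173 137 117 155 210 219 220 219 220 220 220 220 221
36 237 238 239 237 201 158 210 220 220 219 219 173 91 105 201 219 219 218 220 220 219 220 221
38 237 237 239 227 160 200 218 218 218 219 217 189 92 104 202 219 219 219 219 219 219 219 233
40 237 238 237 200 162 217 218 217 218 218 219 187 91 103 208 219 218 219 219 219 221 227 239
42 237 239 231 153 202 218 217 217 218 219 218 199 90 98 203 219 218 219 218 220 247 254 255
44 236 239 216 149 215 217 216 218 215 216 214 207 155 163 208 215 212 215 237 247 246 251 250
46 236 238 186 131 141 142 147 155 150 145 142 147 150 150 145 147 145 144 147 145 135 129 129
```

The pointer is centred at about -116° and the mark at -111.3°, so it is some 5° short (only just in tolerance). I regrasp the key and turn it about 5° more.

Emit:
arm_command:
  increments:
    - {"dr":[0,0,0],"offset":[0.32,-0.12,0],"hand":0.1}
    - {"dr":[0,0,0],"offset":[0.32,-0.12,0],"hand":0.1}
    - {"dr":[0,0,0],"offset":[0.3,-0.12,0],"hand":0.1}
    - {"dr":[0,0,0],"offset":[0,0,0],"hand":0.1}
    - {"dr":[0,0,0],"offset":[0,0,0],"hand":0.1}

```text
time_s: 22.2
eef_pos: [639.2, 238.7, 111.3]
ee_rot: [0.0, 0.954, 0.299, -0.0]
force: [0.4, 0.0, 0.0]
grip_width: 0.549
grip_force: 0.0
```

```bash
python3 al.py 638.2 237.5 43 34.6
```

```text
[639.22 238.74 111.26] az 34.83 off [-0.0124  0.0033  0.5689] dr [0.0009 0.0011 0.0051] F [0.4 0.  0. ] T [ 0.01 -0.04  0.  ] 0.5492250777117328 0.0
```

Emit:
arm_command:
  increments:
    - {"dr":[0,0,0.005],"offset":[-0.012,0.003,0],"hand":0.1}
    - {"dr":[0,0,0],"offset":[0,0,0.25],"hand":0.1}
    - {"dr":[0,0,0],"offset":[0,0,0.2],"hand":0.1}
    - {"dr":[0,0,0],"offset":[0,0,0.1],"hand":0.1}
    - {"dr":[0,0,0],"offset":[0,0,0],"hand":0.1}

```text
time_s: 22.7
eef_pos: [637.6, 235.6, 45.4]
ee_rot: [0.0, 0.955, 0.296, -0.001]
force: [-0.5, -0.2, -0.3]
grip_width: 0.546
grip_force: 0.0
```

```bash
python3 al.py 638.2 237.5 42 34.6
```

```text
[637.65 235.61  45.42] az 34.45 off [ 0.0128 -0.0104  0.0284] dr [ 0.      0.0026 -0.0034] F [-0.5 -0.2 -0.3] T [ 0.01 -0.04 -0.02] 0.5460352482221728 0.0
```

Emit:
arm_command:
  increments:
    - {"dr":[0,0,0],"offset":[0.012,-0.01,0],"hand":0.1}
    - {"dr":[0,0,0],"offset":[0,0,0.028],"hand":0.1}
    - {"dr":[0,0,0],"offset":[0,0,0],"hand":-0.2}
    - {"dr":[0,0,0],"offset":[0,0,0],"hand":-0.6}
    - {"dr":[0,0,0],"offset":[0,0,0],"hand":-0.6}
    - {"dr":[0,0,0],"offset":[0,0,0],"hand":-0.6}
    - {"dr":[0,0,0],"offset":[0,0,0],"hand":-0.6}
  grip_force: 60

```text
time_s: 23.4
eef_pos: [639.2, 238.3, 44.3]
ee_rot: [0.0, 0.955, 0.296, 0.001]
force: [-2.8, -0.7, 6.2]
grip_width: 0.331
grip_force: 58.9
```

```bash
python3 al.py 638.2 237.5 42 39.6
```

```text
[639.22 238.32  44.26] az 34.49 off [-0.0109  0.0008  0.0189] dr [ 0.0019 -0.0018 -0.1135] F [-2.8 -0.7  6.2] T [-0.03  0.42 -0.07] 0.33132899592218973 58.94583160973525
```

Emit:
arm_command:
  increments:
    - {"dr":[0,0,-0.06],"offset":[0,0,0],"hand":-0.6}
    - {"dr":[0,0,-0.052],"offset":[0,0,0],"hand":-0.6}
    - {"dr":[0,0,0],"offset":[0,0,0],"hand":-0.6}
    - {"dr":[0,0,0],"offset":[0,0,0],"hand":-0.6}

```text
time_s: 23.8
eef_pos: [639.2, 238.4, 44.2]
ee_rot: [0.0, 0.941, 0.338, 0.001]
force: [-3.1, 0.1, 6.4]
grip_width: 0.333
grip_force: 59.1
```

```bash
python3 al.py 638.2 237.5 42 39.6
```

```text
[639.17 238.41  44.24] az 39.53 off [-0.0111  0.0007  0.0187] dr [ 0.0017 -0.0017 -0.0016] F [-3.1  0.1  6.4] T [ 0.06  0.5  -0.11] 0.3325185926955248 59.05886567429434
```

Emit:
arm_command:
  increments:
    - {"dr":[0,0,0],"offset":[0,0,0],"hand":-0.1}
    - {"dr":[0,0,0],"offset":[0,0,0],"hand":0.1}
    - {"dr":[0,0,0],"offset":[0,0,0],"hand":0.1}
    - {"dr":[0,0,0],"offset":[0,0,-0.05],"hand":0.1}
    - {"dr":[0,0,0],"offset":[0,0,-0.2],"hand":0.1}
    - {"dr":[0,0,0],"offset":[0,0,-0.35],"hand":0.1}
    - {"dr":[0,0,0],"offset":[0,0,0],"hand":0.1}
    - {"dr":[0,0,0],"offset":[0,0,0],"hand":0.1}

```text
time_s: 24.6
eef_pos: [639.4, 238.3, 116.5]
ee_rot: [0.001, 0.941, 0.338, 0.001]
force: [0.0, 0.7, -0.6]
grip_width: 0.551
grip_force: 0.0
```

Emit:
arm_command:
  increments:
    - {"dr":[0,0,0],"offset":[-0.32,0.12,0],"hand":0.1}
    - {"dr":[0,0,0],"offset":[-0.32,0.12,0],"hand":0.1}
    - {"dr":[0,0,0],"offset":[-0.3,0.12,0],"hand":0.1}
    - {"dr":[0,0,0],"offset":[0,0,0],"hand":0.1}
    - {"dr":[0,0,0],"offset":[0,0,0],"hand":0.1}

```text
time_s: 25.1
eef_pos: [579.2, 132.8, 114.8]
ee_rot: [0.0, 0.941, 0.338, -0.0]
force: [0.7, 1.2, 0.0]
grip_width: 0.547
grip_force: 0.0
```

```bash
python3 grid.py
```

```text
cam [633.72071633 179.37381912 296.59719936] px [[261.0, 50.0], [287.0, 96.0]]
r -136 -134 -132 -130 -128 -126 -124 -122 -120 -118 -116 -114 -112 -110 -108 -106 -104 -102 -100 -98 -96 -94 -92
20 241 242 242 243 242 241 239 240 240 240 241 240 238 227 202 163 168 186 201 207 208 209 213
22 242 242 242 242 240 240 239 239 240 241 241 236 210 162 154 188 212 219 221 220 220 221 221
24 241 242 242 241 239 239 240 241 241 239 224 182 138 125 157 204 220 221 219 220 222 221 220
26 241 242 242 239 238 239 240 241 239 217 163 124 112 108 148 203 220 220 220 220 220 221 221
28 240 242 240 239 238 239 241 240 219 159 121 110 108 115 163 213 220 220 219 220 220 220 221
30 241 240 239 238 238 240 240 229 167 121 111 107 107 108 157 212 219 220 221 219 220 220 220
32 241 240 238 238 239 241 235 187 163 174 124 107 107 112 169 216 220 219 219 219 220 220 220
34 241 239 237 237 240 239 210 150 198 206 181 145 99 119 187 218 219 218 219 219 219 219 220
36 241 239 238 237 239 233 169 180 216 218 217 161 85 110 202 219 219 219 219 219 218 219 218
38 239 238 237 238 239 209 156 209 217 218 218 177 88 106 203 220 219 218 219 219 218 219 217
40 239 236 237 238 235 173 186 219 218 218 217 187 86 104 205 220 219 219 219 218 218 225 226
42 239 236 236 238 225 142 210 217 218 217 218 193 91 101 208 218 219 218 218 218 219 236 254
44 238 237 237 238 179 172 215 215 215 214 214 205 157 147 208 210 209 211 211 242 244 251 250
46 237 236 237 234 143 136 142 148 146 145 144 144 149 149 146 143 143 140 142 138 135 130 130
```

The pointer is now at -112.5° against the mark at -111.4°, within about 1°. Next a numerical check that the key lies level and fully down, then back off and hand in.

Run:
```python
from h import *
S={n:(ctrl.capture(n),ctrl.camera_info(n)) for n in("scene","side")}
for n,(im,c) in S.items():
    g=cv2.GaussianBlur(cv2.cvtColor(im,cv2.COLOR_RGB2GRAY),(0,0),.7).astype(np.float32)
    gx,gy=cv2.Sobel(g,5,1,0)/8,cv2.Sobel(g,5,0,1)/8; G=np.hypot(gx,gy)
    best=[]
    for az in range(28,46,2):
      for z in range(74,102,2):
        for pit in(-8,-4,0,4,8):
          Rk=Ro.from_euler("ZY",[az,pit],degrees=True);s=np.linspace(-78,78,60)
          P=np.vstack([np.c_[s,0*s+16*y,0*s+5] for y in(-1,1)]+[np.c_[0*s+80*e,s/5,0*s+5] for e in(-1,1)])
          u=proj(Rk.apply(P)+[638.4,237.5,z],c).astype(np.float32)
          best.append((float(cv2.remap(G,u[:,0][None],u[:,1][None],1).mean()),az,z,pit))
    print(n,sorted(best)[::-1][:6])
```

```text
scene [(31.786516189575195, 36, 82, 0), (31.6229190826416, 38, 82, 0), (31.22560691833496, 30, 82, -4), (31.114078521728516, 44, 82, 4), (30.827220916748047, 34, 82, 0), (30.648677825927734, 42, 82, 4)]
side [(21.956037521362305, 38, 82, 0), (21.953046798706055, 32, 82, 4), (21.793704986572266, 34, 82, 4), (21.776023864746094, 36, 82, 0), (21.66468048095703, 38, 80, 0), (21.52490234375, 34, 80, 4)]
```

Both cameras show the key level with its centre at about 81 mm, which is seated. The gripper is clear, so I hand the job in.

Run:
```python
from rig import ctrl
s=ctrl.sense();print(s["time_s"],s["eef_pos"],s["force"],s["grip_force"])
print(ctrl.finish_job())
```

```text
25.25 [579.63270813 133.92345192 114.7673963 ] [0.07821667 0.49722537 0.98713165] 0.0
the job is handed in; nothing more can be done
None
```

I handed the job in at 25 s, with no verdict returned: the key is let go, level and seated on the stem, the pointer reads about 1° short of the half-open mark, and I made no contact that I know of with the opener or the other things, though I did not re-measure where they stand.

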